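Clamp a heat sink in the sloping work holder with the slipping torque handle

TASK

Lay the long heat sink flat on the sloping face of the work holder, lengthwise across the slope and down against its two lower stops, one end near the side stop, and let go of it. Then turn the clamp's handle clockwise until the arm has pushed the heat sink home against the side stop and the handle plainly slips on past the arm; stop there, well within an eighth of a turn after it starts to slip, and let go. Leave the other things on the bench where they are.

Things in the scene. Friction and masses are not known exactly. Their poses are not given: they have to be found in the camera images.
- long_sink_center (a point): the long heat sink: a finned aluminium block 100 mm long (its x), 50 mm wide (its y), 40 mm high (its z), about 0.2 kg, lying on its flat base on the bench with the fins up; the point is its centre, 20 mm above its base. Grip it across the 50 mm width. Either end may go to either side.
- seat (a point): where the long heat sink's centre must end, 20 mm out from the work holder's face. The holder: a stand with a grey face, 215 by 250 mm, sloping at 30 degrees and facing the robot's left. Its frame: x up the slope, y level (left as one faces the slope), z square out of the face. Before clamping the heat sink may lie up to 25 mm to the right (-y).
- bed: the sloping face, same axes; origin on it below seat. Steel stops stand 16 mm out of it: two lower stops, 18 mm wide, upper sides at x = -25 mm, centred at y = 38 and -38 mm (58 mm clear between), and a side stop, 44 mm long, its right side at y = 50 mm. By friction a heat sink let go above the lower stops may stick there: put it against them.
- light_bar (a point): centre of the level aluminium light bar fixed above the holder, 28 mm wide, 20 mm high, 276 mm long along its y; two 12 mm posts at its ends, 40 mm farther back, carry it. A vertical gripper at the knob's start meets it; one held square to the face clears it. Axes level: y runs along the bar.
- clamp_arm: steel swing arm turning close over the face; origin on the pivot axis at the face, z out of the face; it runs 60 mm along its own -y to a sprung rubber roller, 18 mm wide, that gives up to 6 mm. Starts pointing right, up to 32 degrees down from that; turned clockwise 58 to 87 degrees it points down the slope, roller on the heat sink's right end. 0.3 N m friction; stays where left.
- pivot (a point): point on the turning axis of clamp arm and handle, 80 mm out from the face (the knob's mid height); same axes as seat, z is the turning axis. 60 mm up the slope and 59 mm right of seat.
- knob (a point): middle of the handle's round black knob, 26 mm diameter, 52 mm tall (54 to 106 mm out from the face), spinning freely on its pin square to the face, at the end of a steel lever, 80 mm from the turning axis. It starts up the slope from the pivot and goes clockwise (seen facing the slope: up, right, down) round a circle. Turning the arm takes about 4 N at the knob, slipping 7 to 8 N.
- torque_handle (a joint): how far the handle has slipped past the clamp arm, rad: 0 while they turn as one (lever at right angles to the arm), growing clockwise once the arm is held and the 0.6 N m torque limit is passed. Clearly slipped: over 0.1; an eighth of a turn: 0.785. Turning back takes the arm back too.
- short_sink_center (a point): the short heat sink, same section (50 mm wide, 40 mm high) but only 60 mm long; a bystander; the point is its centre
- spool: yellow solder spool standing on end, 56 mm diameter, 50 mm high; a bystander; origin at its underside
- spray_can: spray can, 60 mm diameter, 170 mm tall, standing; a bystander; origin at its underside
- flux_bottle: small amber bottle, 50 mm diameter, 120 mm tall, standing; a bystander; origin at its underside
- screwdriver: screwdriver 190 mm long lying near the robot; a bystander; its own x axis runs along it
- brush: wooden-handled brush 170 mm long, lying right of the work holder; a bystander; its own x axis runs along it
Mind the look-alikes: they are no part of the job. What is shaped like the part that bears long_sink_center but yellow is not meant.

How it is judged:
By the outcome, as a careful person would: the job done as asked, in the order asked, and still so for the second after the job is handed in, with the robot touching nothing.
It also fails if it takes over 64 s, if anything falls off the work surface, if the arm or the gripper's body presses on something with over 40 N, if the wrist force passes 120 N, or if a joint passes its speed limit or range.

ROBOT

A 7-joint arm with a two-finger parallel gripper is mounted at the origin on the work surface. World frame = base frame: x ahead of the robot, y to its left, z up, the work surface at z = 0. Lengths are in mm, angles in degrees, forces in N, time in s.
With the tool pointing down it reaches from about 350 to 900 mm from the base axis. Payload 19.9 kg.
Tool frame: the origin (TCP) lies midway between the tips of the shut fingers; the grasp point (between the pads) lies 19 mm behind it; z points along the fingers, x is the direction in which the jaws open and shut, and the axes are right-handed (so a half turn about z gives the same grasp; the last joint's range is limited). The gripper opens to 94 mm and grips with 3 to 60 N. Pads are 16 mm wide; open, the fingers measure 119 mm over their backs; the gripper's body (75 mm by 177 mm) begins 78 mm behind the grasp point.
Start: joints at [-68.211, 23.915, -0.59, 92.452, 0.269, 63.638, -3.037], TCP at [255.865, 570.2, 170.125] pointing down, gripper open.
Joint ranges: [-161.28, 161.28], [-22.2, 115.67], [-73.04, 71.86], [3.21, 147.25], [-68.34, 248.33], [10.77, 114.83], [-161.83, 161.83]. Speed limits (degrees/s): [108.29, 108.29, 136.94, 136.94, 172.46, 172.46, 172.46].

INTERFACE

Orientations are given as a 3x3 rotation matrix whose columns are the frame's x, y, z axes.
In Python, from station import telemetry, cams, ticket gives the robot as it stands. The module is installed in compiled form; this text tells all that it offers.
- The arm moves only by the tool apply_moves, never from a script. Its argument "deltas" is one flat list of numbers, 7 for each row, row after row: the shift along the tool's x, y, z in mm, then the turn, a rotation vector about the tool's x, y, z in rad, then the finger opening in mm, from 0 to 94. A call has 1 to 8 rows; each row shifts and turns the commanded pose from where the row before left it, along the tool's axes as they then stand; what a row does not reach is not made up. A row lasts 1/8 s, in which the tool goes at most 62.5 mm and 10.7 degrees, less where a joint would pass 70% of its speed; a pose out of reach is approached as far as the arm can. A call with a gripper value outside its range is refused whole. The fingers move at their own pace and stop on an object; "force" is the grip in N (left out, the last holds). Time passes only in rows, so rows that do not move let the fingers close. It gives the time, the measured TCP pose, the force and the opening at its end, in the units of the state.
- telemetry.get_obs(): the state, without advancing time (a new reading comes with each control period).
- cams.read_camera(name): name is "side" or "top" or "wrist"; returns the picture (480x640x3 uint8, red, green, blue); there is no depth.
- cams.calibration(name): a dict with "fx", "fy", "cx", "cy" (pixels), "position" and "orientation" of the camera in the world. Camera axes: x right, y up, looking along -z (the intrinsics and any distortion apply to the point x, -y, -z); pixel columns grow to the right and rows downward; lengths in mm; the calibration is good to about 2 mm. The wrist camera is an equidistant fisheye: a pixel r from the principal point sees the ray r / f radians off the axis. A picture is of the moment at which its call begins: read the wrist's pose just before it. calibration takes no time and is no camera call; for the wrist camera it gives the pose at the moment of the call.
- ticket.close_job(): hands the job in, once; it reports no verdict.
The state is a dict: "time_s": time; "qpos": joint angles; "qvel": joint speeds; "joint_efforts": joint torques, N m; "tcp_pos": TCP position; "ee_rot": TCP orientation; "ft_force": force on the tool from outside, world axes, zero at the start; "wrist_torque": the same for the moment, N m; "grip_width": opening from 0.0 (shut) to 1.0 (fully open).
Only numpy, scipy, OpenCV 4.12 (cv2) and the standard library are available. Lean on these libraries where they do the work, as an engineer would, in place of code of your own. Each camera call takes 0.05 s, during which the arm holds its last target.

## Working session

There is one attempt and no reset: what is moved stays moved. The work goes in short steps, Python scripts to look and compute and a tool call to move; the robot and the scene stay as the last step left them, time stands still between calls to the robot, and variables do not carry over. Pictures are saved under pics/ and viewed, and the job is handed in when it is done.

Besides the shell and the picture viewer there is one more tool, called after "Call:" as name(argument=value, ...) on one line, values as JSON. apply_moves: Moves the arm, as the interface text tells. Its arguments: {"type":"object","properties":{"deltas":{"type":"array","items":{"type":"number"}},"force":{"type":"number"}},"required":["deltas"]}

```bash
mkdir -p pics; python3 - <<'E'
from station import telemetry, cams
import cv2
s=telemetry.get_obs();print(s)
for n in("side","top","wrist"):
    print(n,cams.calibration(n)); cv2.imwrite(f"pics/{n}0.png",cams.read_camera(n)[:,:,::-1])
E
```

```text
{'time_s': 0.0, 'qpos': array([-68.20944717,  23.94861085,  -0.59016475,  92.48414105,
         0.26937214,  63.63742061,  -3.03643875]), 'qvel': array([ 0.02218019, -0.14063146, -0.00856876, -0.01469482,  0.02864604,
       -0.01683503, -0.04479295]), 'joint_efforts': array([ 1.05054189e-04, -8.51251173e+01,  6.38988577e-01, -4.25983715e+01,
       -4.88821836e-02,  1.87734829e-02,  1.27490275e-04]), 'tcp_pos': array([255.73660707, 569.83908431, 169.52924069]), 'ee_rot': array([[ 4.09408954e-01,  9.12350888e-01, -4.05848845e-04],
       [ 9.12350193e-01, -4.09409145e-01, -1.13041905e-03],
       [-1.19749705e-03,  9.25274079e-05, -9.99999279e-01]]), 'ft_force': array([-0.38814406, -0.2083866 , -0.51748066]), 'wrist_torque': array([-0.00395749,  0.01410391, -0.00990439]), 'grip_width': 0.9996996789781692}
side {'fx': 541.189894626272, 'fy': 541.189894626272, 'cx': 317.6220864389602, 'cy': 251.30389794716973, 'position': array([  35.45779245, -815.21709893, 1097.83675799]), 'orientation': array([[ 0.9098773 ,  0.27888542, -0.30715829],
       [-0.41439594,  0.64657947, -0.64047716],
       [ 0.01998251,  0.71004078,  0.70387697]])}
top {'fx': 455.6345188991372, 'fy': 455.6345188991372, 'cx': 321.9098450158837, 'cy': 236.58374415706785, 'position': array([ 337.88268818,    3.14864675, 1354.48641441]), 'orientation': array([[-1.74052112e-03,  9.95031941e-01, -9.95409769e-02],
       [-9.99945728e-01, -7.09307665e-04,  1.03941403e-02],
       [ 1.02718964e-02,  9.95536658e-02,  9.94979174e-01]])}
wrist {'fx': 371.64829954431775, 'fy': 371.64829954431775, 'cx': 318.23630951834224, 'cy': 239.6471731064554, 'position': array([196.88983457, 595.95259669, 384.39457035]), 'orientation': array([[ 0.40843508, -0.88918428, -0.20623313],
       [ 0.91278533,  0.39739517,  0.09433992],
       [-0.00192952, -0.22677831,  0.97394449]])}
```

View pics/side0.png

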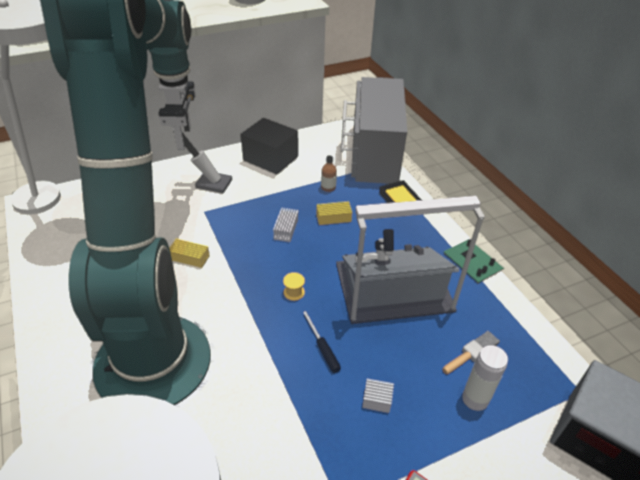

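View pics/top0.png

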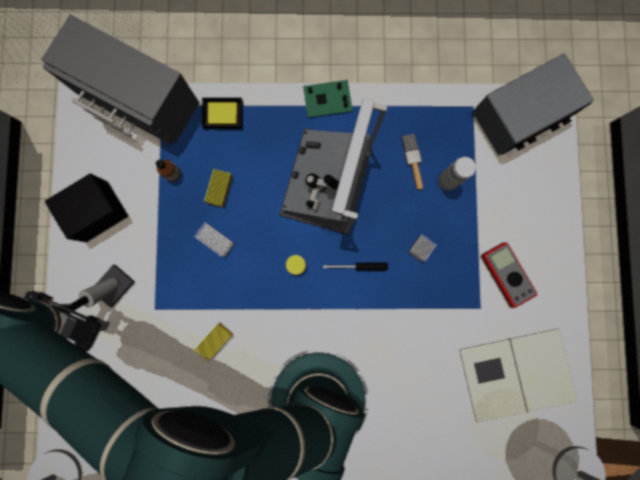

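View pics/wrist0.png

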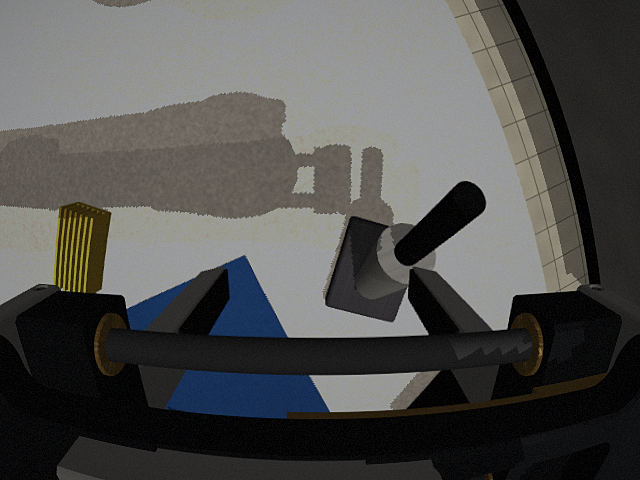

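Candidates for the long sink, in the top view: the grey block at (213,239), the short grey block at (423,249), and yellow look-alikes at (218,187) and (213,341). By the description it's the one at (213,239). I'll check that in a close crop.

```bash
cat > h.py <<'E'
import numpy as np, cv2
from station import telemetry, cams
def ray(n,px,c=None):
    c=c or cams.calibration(n); u,v=px
    a=(u-c['cx'])/c['fx']; b=(v-c['cy'])/c['fy']
    if n=='wrist':
        r=np.hypot(a,b); k=np.sin(r)/r if r>1e-9 else 1; d=np.array([a*k,-b*k,-np.cos(r)])
    else: d=np.array([a,-b,-1.])
    d=c['orientation']@d
    return np.array(c['position']),d/np.linalg.norm(d)
def onz(n,px,z,c=None):
    o,d=ray(n,px,c); return o+d*(z-o[2])/d[2]
def onplane(n,px,p,nv,c=None):
    o,d=ray(n,px,c); return o+d*((np.asarray(p)-o)@nv)/(d@nv)
def tri(l):
    A=np.zeros((3,3));b=np.zeros(3)
    for o,d in l:
        M=np.eye(3)-np.outer(d,d);A+=M;b+=M@o
    p=np.linalg.solve(A,b); return p,[float(np.linalg.norm((np.eye(3)-np.outer(d,d))@(p-o))) for o,d in l]
def proj(n,P,c=None):
    c=c or cams.calibration(n); q=c['orientation'].T@(np.asarray(P,float)-c['position']); x,y,z=q[0],-q[1],-q[2]
    if n=='wrist':
        r=np.hypot(x,y);t=np.arctan2(r,z);x,y=x/r*t,y/r*t
    else: x,y=x/z,y/z
    return c['cx']+c['fx']*x, c['cy']+c['fy']*y
def crop(img,u0,v0,u1,v1,k,name):
    cv2.imwrite('pics/'+name,cv2.resize(img[v0:v1,u0:u1],None,fx=k,fy=k,interpolation=cv2.INTER_CUBIC))
E
python3 - <<'E'
from h import *
t=cv2.imread('pics/top0.png');s=cv2.imread('pics/side0.png')
crop(t,180,210,250,270,8,'c1.png');crop(t,270,90,400,240,4,'c2.png');crop(s,320,180,500,330,4,'c3.png')
E
```

```text
(no output)
```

View pics/c1.png

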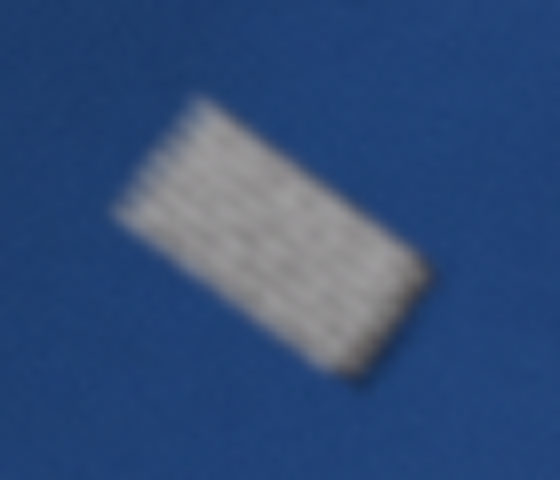

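View pics/c2.png

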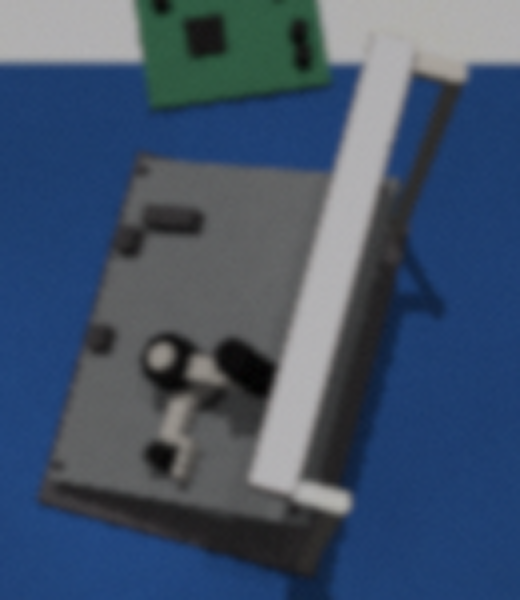

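View pics/c3.png

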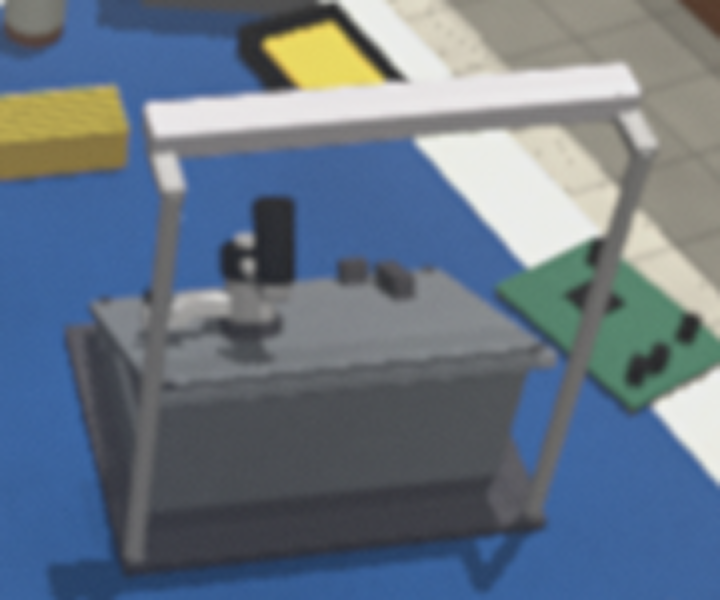

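```bash
python3 - <<'E'
from h import *
T=lambda u,v:(270+u/4-.375,90+v/4-.375); S=lambda u,v:(320+u/4-.375,180+v/4-.375)
pts={}
for nm,a,b in [('A-',(298,492),(158,138)),('A+',(250,483),(150,105)),('B-',(415,45),(638,98)),('B+',(370,38),(630,65)),
  ('knobtop?',(230,350),(272,202)),('face far-low corner',(140,155),(430,270)),('sidestop mid',(172,215),(395,275)),('pivot cap',(160,355),(240,240))]:
    p,e=tri([ray('top',T(*a)),ray('side',S(*b))]); pts[nm]=p; print(nm,p.round(1),np.round(e,1))
c=sum(pts[k] for k in ('A-','A+','B-','B+'))/4;print('bar top centre',c)
d=(pts['B-']+pts['B+']-pts['A-']-pts['A+'])/2;print(d,np.linalg.norm(d),np.degrees(np.arctan2(d[1],d[0])))
# sink
t=cv2.imread('pics/top0.png').astype(int)
def blob(img,u0,v0,u1,v1):
    r=img[v0:v1,u0:u1]; m=((r[:,:,0]-r[:,:,2])<40)&(r.sum(2)>200)
    m=m.astype(np.uint8); n,l,st,ce=cv2.connectedComponentsWithStats(m); k=1+st[1:,4].argmax()
    cnt=cv2.findContours((l==k).astype(np.uint8),0,1)[0][0]
    return cv2.boxPoints(cv2.minAreaRect(cnt))+[u0,v0],st[k]
b,st=blob(t,180,210,250,270);print(b,st)
q=np.array([onz('top',p,40) for p in b]);print(q.round(1),q.mean(0),[np.linalg.norm(q[i]-q[i-1]).round(1) for i in range(4)])
# from crop corners top face
cr=[(205,97),(432,262),(352,378),(112,212)]
q=np.array([onz('top',(180+u/8-.4375,210+v/8-.4375),z) for (u,v),z in zip(cr,[40,40,30,40])]);print(q.round(1))
E
```

```text
A- [494.1 -57.8 340. ] [0.6 0.6]
A+ [500.9 -31.5 340.2] [2.4 2.4]
B- [ 757.2 -127.9  335.3] [1. 1.]
B+ [ 764.4 -103.5  337. ] [4.9 4.9]
knobtop? [601.1 -21.8 224.8] [0.7 0.7]
face far-low corner [790.6  41.1  38.6] [2.3 2.3]
sidestop mid [735.6  15.8  77.1] [0.6 0.6]
pivot cap [614.6  24.  148.5] [1.7 1.7]
bar top centre [629.14761574 -80.19314296 338.14536364]
[263.30553473 -71.09093075  -3.9798509 ] 272.76283520537817 -15.109257993200245
[[194.04000473 236.27999878]
 [205.20000648 221.40000248]
 [234.32000351 243.24000549]
 [223.16000366 258.12000275]] [ 15  13  39  34 667]
[[470.5 359.1  40. ]
 [513.9 328.   40. ]
 [450.2 242.6  40. ]
 [407.3 273.9  40. ]] [460.48687357 300.8970046   40.        ] [np.float64(106.2), np.float64(53.4), np.float64(106.5), np.float64(53.2)]
[[513.1 328.   40. ]
 [452.9 244.8  40. ]
 [411.6 274.9  30. ]
 [471.2 360.5  40. ]]
```

The crop at (213,239) shows a grey finned block about 103 by 53 mm at fin height, so it is the long heat sink. Its centre is near (462,301) and its long axis is near 54°. Next I'll zoom in on the holder.

```bash
python3 - <<'E'
from h import *
t=cv2.imread('pics/top0.png');s=cv2.imread('pics/side0.png')
crop(t,278,125,350,225,6,'c4.png');crop(s,335,220,435,280,8,'c5.png')
E
```

```text
(no output)
```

View pics/c4.png

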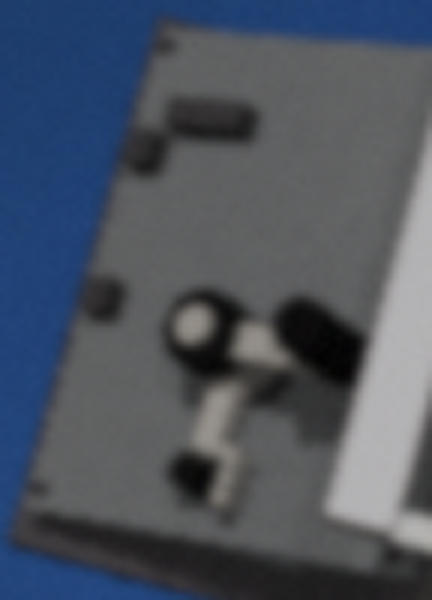

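View pics/c5.png

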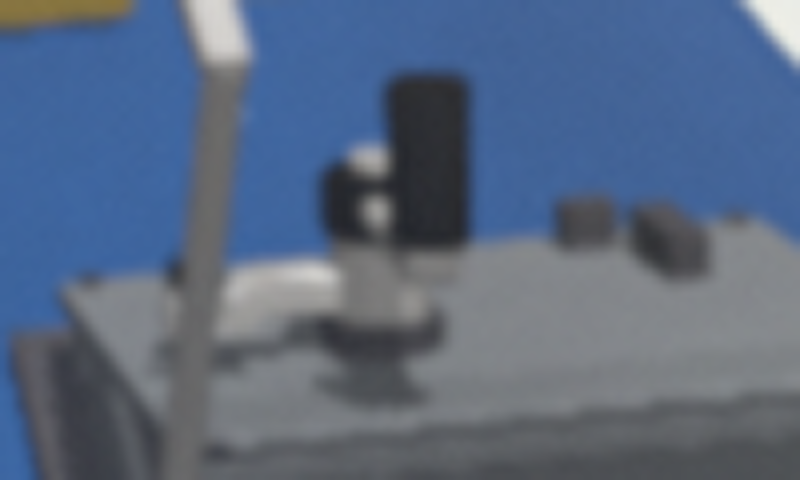

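```bash
cat >> h.py <<'E'
from scipy.spatial.transform import Rotation as Ro
def down(hx):
    a=np.radians(hx);x=np.array([np.cos(a),np.sin(a),0]);z=np.array([0,0,-1.]);return np.stack([x,np.cross(z,x),z],1)
def plan(p,R,n,op):
    s=telemetry.get_obs();P=s['tcp_pos'];R0=s['ee_rot'];p=np.asarray(p,float)
    rv=Ro.from_matrix(R0.T@R).as_rotvec();out=[];Rc=R0.copy()
    for i in range(n):
        d=Rc.T@((p-P)/n); out.append([*(round(float(x),1) for x in d),*(round(float(x),4) for x in rv/n),op])
        Rc=Rc@Ro.from_rotvec(rv/n).as_matrix()
    print('dist/row',np.linalg.norm(p-P)/n,'deg/row',np.degrees(np.linalg.norm(rv))/n); 
    for r in out: print(','.join(map(str,r))+',')
def stat():
    s=telemetry.get_obs();print(round(s['time_s'],2),s['tcp_pos'].round(1),'q',s['qpos'].round(1),'F',s['ft_force'].round(1),'g',round(s['grip_width']*94,1));print(s['ee_rot'].round(3).tolist())
E
python3 -c "
from h import *
plan((500,250,290),down(144),10,94)"
```

```text
dist/row 42.01114223594293 deg/row 7.816603876293598
-19.2,35.4,-12.0,-0.0001,0.0001,-0.1364,94,
-23.8,32.4,-12.0,-0.0001,0.0001,-0.1364,94,
-28.0,28.9,-12.0,-0.0001,0.0001,-0.1364,94,
-31.7,24.8,-12.0,-0.0001,0.0001,-0.1364,94,
-34.8,20.3,-12.0,-0.0001,0.0001,-0.1364,94,
-37.2,15.4,-12.0,-0.0001,0.0001,-0.1364,94,
-39.0,10.2,-12.0,-0.0001,0.0001,-0.1364,94,
-40.0,4.8,-12.0,-0.0001,0.0001,-0.1364,94,
-40.2,-0.7,-12.0,-0.0001,0.0001,-0.1364,94,
-39.8,-6.2,-12.0,-0.0001,0.0001,-0.1364,94,
```

Call:
apply_moves(deltas=[-19,35,-12,0,0,-0.136,94,-24,32,-12,0,0,-0.136,94,-28,29,-12,0,0,-0.136,94,-32,25,-12,0,0,-0.136,94,-35,20,-12,0,0,-0.136,94,-37,15,-12,0,0,-0.136,94,-39,10,-12,0,0,-0.136,94,-40,5,-12,0,0,-0.136,94], force=40)

```text
time_s: 1.15
tcp_pos: [450.4, 312.5, 266.4]
ee_rot: [[-0.622, 0.783, -0.0], [0.783, 0.622, -0.0], [-0.0, -0.0, -1.0]]
ft_force: [-0.5, -0.2, -0.4]
grip_width: 0.998
```

Call:
apply_moves(deltas=[-40,-1,-12,0,0,-0.136,94,-40,-6,-12,0,0,-0.136,94,0,0,0,0,0,0,94,0,0,0,0,0,0,94])

```text
time_s: 1.65
tcp_pos: [497.9, 250.0, 289.8]
ee_rot: [[-0.806, 0.592, -0.001], [0.592, 0.806, -0.0], [0.0, -0.0, -1.0]]
ft_force: [-0.0, 0.4, -0.5]
grip_width: 1.0
```

```bash
python3 - <<'E'
from h import *
import json
stat()
c=cams.calibration('wrist'); im=cams.read_camera('wrist')[:,:,::-1].copy(); cv2.imwrite('pics/w1.png',im)
json.dump({k:np.asarray(v).tolist() for k,v in c.items()},open('w1.json','w'))
cv2.imwrite('pics/t1.png',cams.read_camera('top')[:,:,::-1])
E
```

```text
1.65 [497.9 250.  289.8] q [-3.03e+01  1.18e+01  5.00e-01  9.32e+01 -1.00e-01  7.50e+01  1.14e+02] F [-0.   0.4 -0.5] g 94.0
[[-0.806, 0.592, -0.001], [0.592, 0.806, -0.0], [0.0, -0.0, -1.0]]
```

View pics/w1.png

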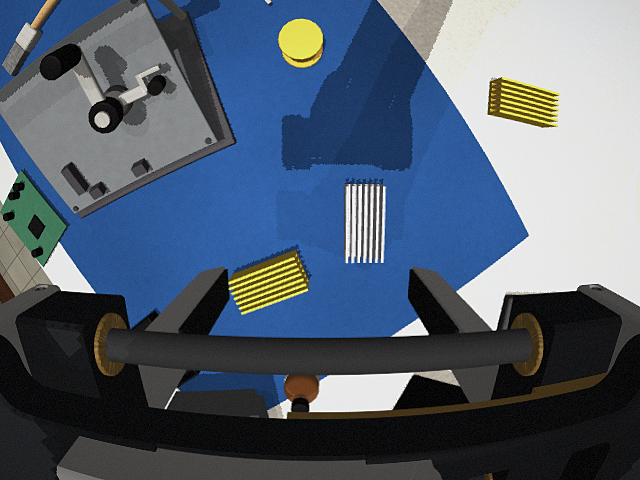

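```bash
python3 - <<'E'
from h import *
t=cv2.imread('pics/w1.png');crop(t,0,0,250,225,3,'c6.png');crop(t,320,160,410,280,5,'c7.png');crop(t,50,130,170,220,6,'c8.png')
E
```

```text
(no output)
```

View pics/c6.png

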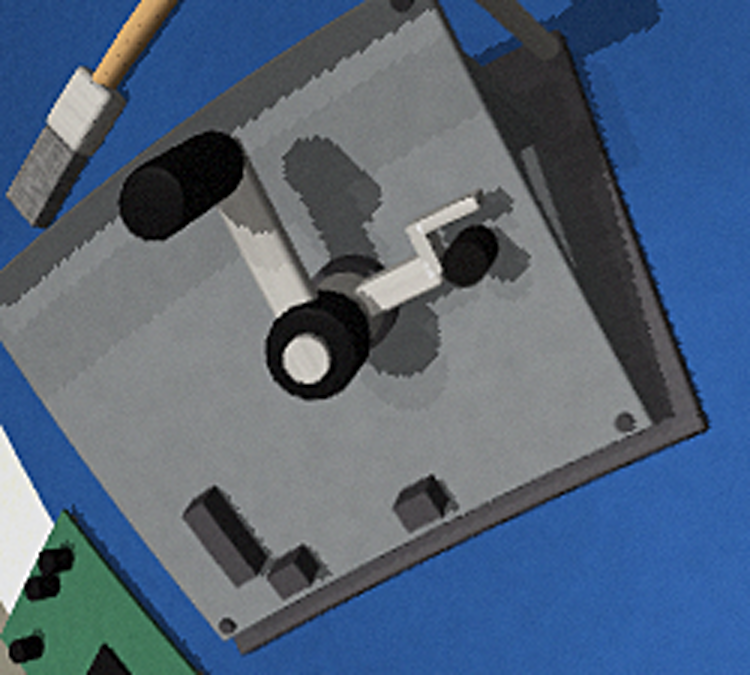

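View pics/c7.png

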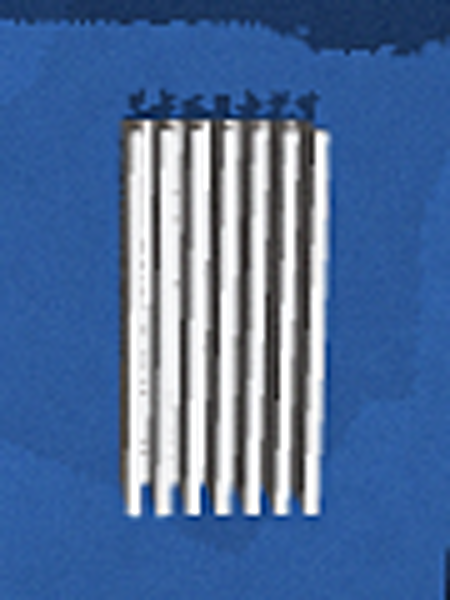

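View pics/c8.png

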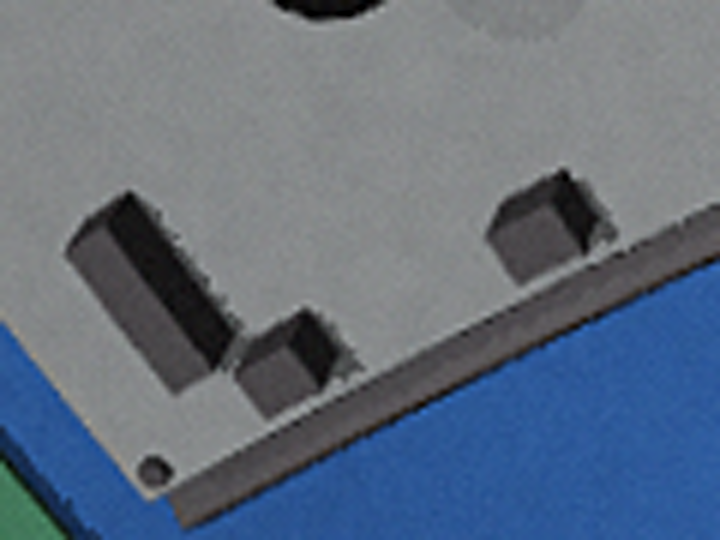

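```bash
cat > fit.py <<'E'
from h import *
import json
from scipy.optimize import least_squares
cw=json.load(open('w1.json'));cw={k:(np.array(v) if isinstance(v,list) else v) for k,v in cw.items()}
C={'wrist':cw,'top':cams.calibration('top'),'side':cams.calibration('side')}
c6=lambda u,v:(u/3-.33,v/3-.33); c8=lambda u,v:(50+u/6-.42,130+v/6-.42); c4=lambda u,v:(278+u/6-.42,125+v/6-.42); c5=lambda u,v:(335+u/8-.44,220+v/8-.44)
def frame(yaw):
    y=np.array([np.cos(yaw),np.sin(yaw),0]);f=np.array([y[1],-y[0],0]);x=f*np.cos(np.pi/6)+np.array([0,0,.5]);return np.stack([x,y,np.cross(x,y)],1)
# params O(3),yaw, a(lever), xc (face lower edge), yc(face left edge), xs (side stop low end)
def model(p):
    O,yaw,a,xe,ye,xs,yr,hp=p[:3],*p[3:]
    R=frame(yaw);W=lambda x,y,z:O+R@np.array([x,y,z])
    K=W(60+80*np.cos(a),-59-80*np.sin(a),106)
    return [('wrist',c8(488,238),W(-25,-29,16)),('wrist',c8(548,205),W(-25,-47,16)),('wrist',c8(237,372),W(-25,47,16)),('wrist',c8(290,342),W(-25,29,16)),
     ('wrist',c8(215,368),W(xs,50,16)),('wrist',c8(108,225),W(xs+44,50,16)),
     ('wrist',c6(155,204),K),('side',c5(428,85),K),
     ('wrist',c8(152,500),W(xe,ye,0)),('top',c4(160,27),W(xe,ye,0)),('wrist',c6(655,418),W(xe,ye-250,0)),('top',c4(35,508),W(xe,ye-250,0)),
     ('wrist',c6(305,358),W(60,-59,hp)),('top',c4(194,325),W(60,-59,hp)),('side',c5(371,162),W(60,-59,hp))]
def res(p): return np.concatenate([np.array(proj(n,P,C[n]))-px for n,px,P in model(p)])
if __name__=='__main__':
    r=least_squares(res,[683,31,58,np.radians(-15),.3,-45,80,-20,0,80],loss='soft_l1',x_scale=[1,1,1,.01,.1,1,1,1,1,1])
    p=r.x;print(p.round(3),np.degrees(p[3:5]).round(2));print(res(p).reshape(-1,2).round(1).tolist())
    np.save('hold.npy',p[:5]);R=frame(p[3]);print(R.round(4).tolist());O=p[:3]
    print('seat',O+R@[0,0,20],'pivot',O+R@[60,-59,80]);
    print('bar in bed',R.T@(np.array([629.1,-80.2,328])-O))
E
python3 fit.py
python3 - <<'E'
from fit import *
q=lambda u,v:(320+u/5-.4,160+v/5-.4)
# fin tops z=40: bottom corners(near),left bottom, right bottom, right top
for u,v in [(127,516),(318,516),(329,130),(122,125)]: print(onz('wrist',q(u,v),40,cw).round(1))
E
```

```text
[ 6.79059e+02  2.49290e+01  6.41830e+01 -2.65000e-01  7.20000e-02
 -4.76630e+01  1.03579e+02 -2.11920e+01  5.00000e-03  6.35490e+01] [-15.18   4.13]
[[-0.1, -0.4], [0.9, -0.7], [-0.2, 0.8], [0.2, 0.4], [0.3, 0.3], [-0.4, -0.2], [-0.5, -0.4], [-0.5, 0.3], [-0.2, 0.0], [1.2, 0.1], [0.1, 0.2], [-0.6, 0.3], [0.4, 0.6], [0.6, -0.7], [0.7, 0.1]]
[[-0.2267, 0.9651, 0.1309], [-0.8358, -0.2618, 0.4826], [0.5, 0.0, 0.866]]
seat [681.67698478  34.57996784  81.50325741] pivot [618.98534058  28.82963798 163.46478164]
bar in bed [231.10405962 -20.69575663 171.20193035]
[513.7 328.9  40. ]
[473.  359.1  40. ]
[413.6 276.9  40. ]
[455.7 245.3  40. ]
```

The wrist view agrees with the top view on the sink: centre about (463,302.6), size 51 x 101 mm, heading 54°. The holder fit matches all features to within about 1 px. The yellow block is close on the left of the sink, so I'll open the fingers to only 70 mm.

```bash
python3 -c "
from h import *
plan((470,312.3,70),down(144.2),5,70)"
```

```text
dist/row 45.99288159106503 deg/row 0.08273159131614677
11.7,6.7,44.0,-0.0001,-0.0001,-0.0014,70,
11.7,6.8,44.0,-0.0001,-0.0001,-0.0014,70,
11.7,6.8,44.0,-0.0001,-0.0001,-0.0014,70,
11.7,6.8,44.0,-0.0001,-0.0001,-0.0014,70,
11.7,6.8,44.0,-0.0001,-0.0001,-0.0014,70,
```

Call:
apply_moves(deltas=[11.7,6.8,44,0,0,-0.0014,70,11.7,6.8,44,0,0,-0.0014,70,11.7,6.8,44,0,0,-0.0014,70,11.7,6.8,44,0,0,-0.0014,70,11.7,6.8,44,0,0,-0.0014,70,0,0,0,0,0,0,70,0,0,0,0,0,0,70])

```text
time_s: 2.62
tcp_pos: [471.8, 311.8, 71.7]
ee_rot: [[-0.811, 0.586, 0.001], [0.586, 0.811, 0.001], [-0.001, 0.001, -1.0]]
ft_force: [-0.1, -1.6, -0.1]
grip_width: 0.746
```

```bash
python3 -c "
from h import *
stat();cv2.imwrite('pics/w2.png',cams.read_camera('wrist')[:,:,::-1])
plan((470,312.3,6),down(144.2),3,70)"
```

```text
2.62 [471.8 311.8  71.7] q [-35.2  24.4  -1.7 106.1   0.9  49.4 106.8] F [-0.1 -1.6 -0.1] g 70.1
[[-0.811, 0.586, 0.001], [0.586, 0.811, 0.001], [-0.001, 0.001, -1.0]]
dist/row 22.03419715960898 deg/row 0.049749202500399985
0.7,-0.3,22.0,0.0007,0.0003,-0.0004,70,
0.7,-0.3,22.0,0.0007,0.0003,-0.0004,70,
0.7,-0.3,22.0,0.0007,0.0003,-0.0004,70,
```

View pics/w2.png

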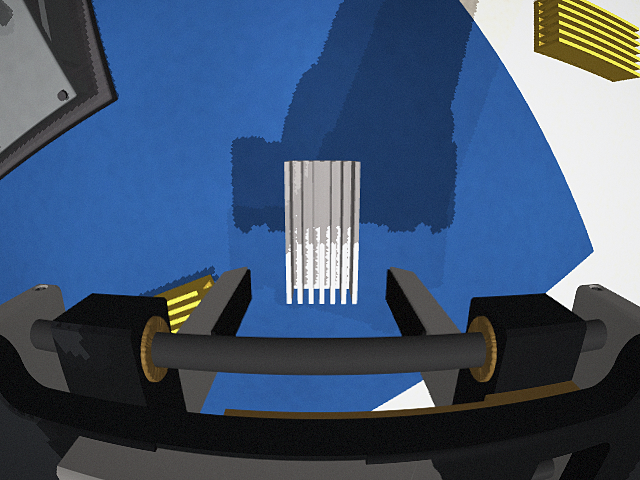

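```bash
python3 -c "
from h import *
s=telemetry.get_obs()
for px,z in [((215,280),40),((214,272),40),((286,303),40),((357,303),40),((286,162),40),((360,162),40)]:
    print(px,(s['ee_rot'].T@(onz('wrist',px,z)-s['tcp_pos'])).round(1))"
```

```text
(215, 280) [-75.5  21.7  32.2]
(214, 272) [-75.7  15.6  32.2]
(286, 303) [-24.1  38.5  32.2]
(357, 303) [27.  38.4 32.1]
(286, 162) [-22.3 -61.   32. ]
(360, 162) [ 26.6 -61.2  31.9]
```

Call:
apply_moves(deltas=[0.7,-0.3,22,0.0007,0,0,70,0.7,0,22,0,0,0,70,0.6,0,21.5,0,0,0,70,0,0,0,0,0,0,70,0,0,0,0,0,0,30,0,0,0,0,0,0,30,0,0,0,0,0,0,30,0,0,0,0,0,0,30], force=40)

```text
time_s: 3.68
tcp_pos: [469.5, 312.5, 5.0]
ee_rot: [[-0.811, 0.586, 0.0], [0.586, 0.811, -0.0], [-0.0, -0.0, -1.0]]
ft_force: [-0.3, 0.2, 4.3]
grip_width: 0.36
```

```bash
python3 -c "
from h import *
stat();cv2.imwrite('pics/w3.png',cams.read_camera('wrist')[:,:,::-1]);crop(cams.read_camera('side')[:,:,::-1],240,170,370,260,5,'s3.png')"
```

```text
3.67 [469.5 312.5   5. ] q [-35.5  29.9  -1.7 108.3   1.3  41.9 106.3] F [-0.3  0.2  4.3] g 33.8
[[-0.811, 0.586, 0.0], [0.586, 0.811, -0.0], [-0.0, -0.0, -1.0]]
```

View pics/w3.png

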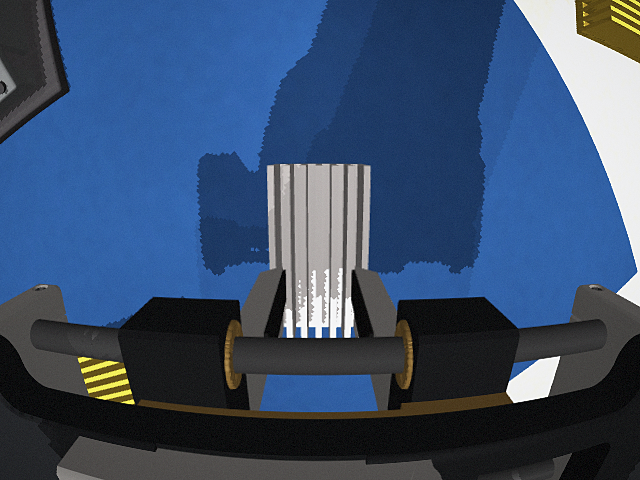

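View pics/s3.png

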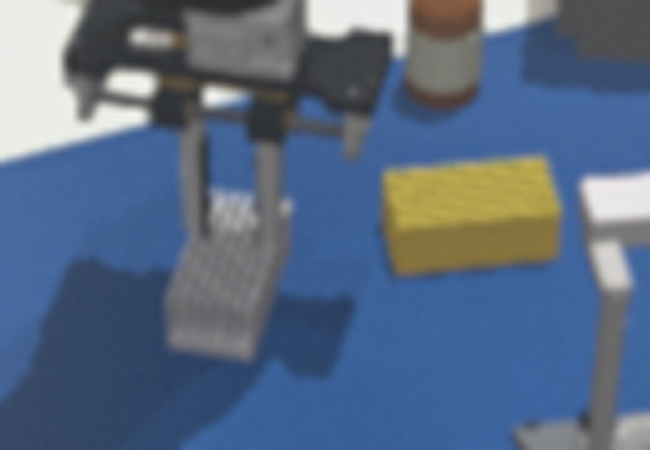

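```bash
python3 -c "
from h import *
im=cv2.imread('pics/w3.png');crop(im,200,150,440,410,3,'c9.png')"
```

```text
(no output)
```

View pics/c9.png

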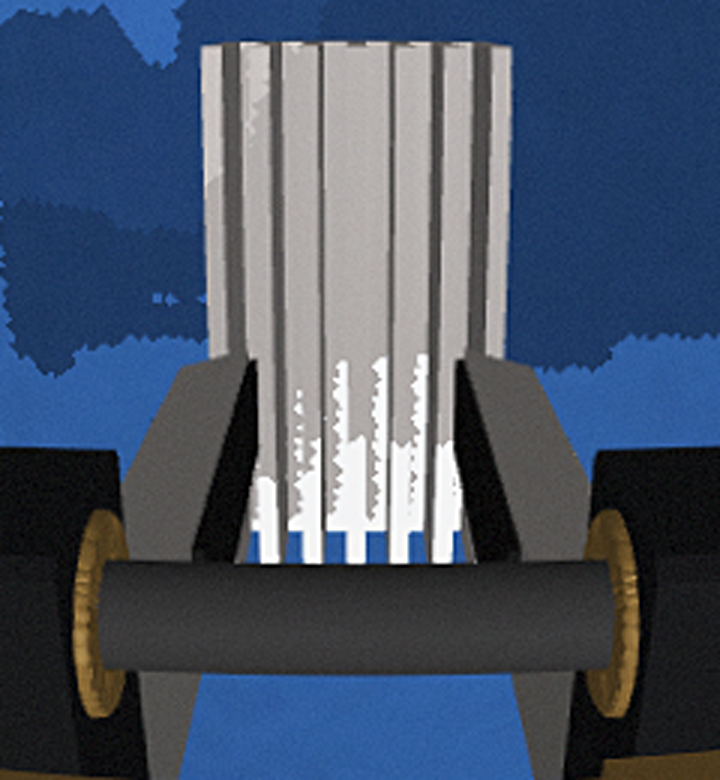

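Call:
apply_moves(deltas=[0,0,0,0,0,0,30,0,0,-10,0,0,0,30,0,0,-15,0,0,0,30,0,0,-15,0,0,0,30,0,0,0,0,0,0,30])

```text
time_s: 4.4
tcp_pos: [470.1, 313.0, 46.3]
ee_rot: [[-0.811, 0.586, 0.002], [0.586, 0.811, 0.001], [-0.001, 0.002, -1.0]]
ft_force: [0.3, 0.0, -0.6]
grip_width: 0.319
```

```bash
python3 -c "
from h import *
stat();cv2.imwrite('pics/w4.png',cams.read_camera('wrist')[:,:,::-1]);crop(cams.read_camera('side')[:,:,::-1],240,150,370,260,5,'s4.png')"
```

```text
4.4 [470.1 313.   46.3] q [-35.4  26.4  -1.7 107.1   1.1  46.4 106.4] F [ 0.3  0.  -0.6] g 30.0
[[-0.811, 0.586, 0.002], [0.586, 0.811, 0.001], [-0.001, 0.002, -1.0]]
```

View pics/w4.png

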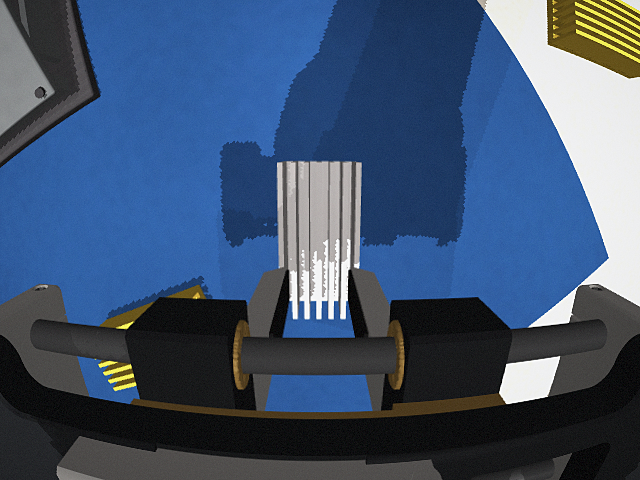

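View pics/s4.png

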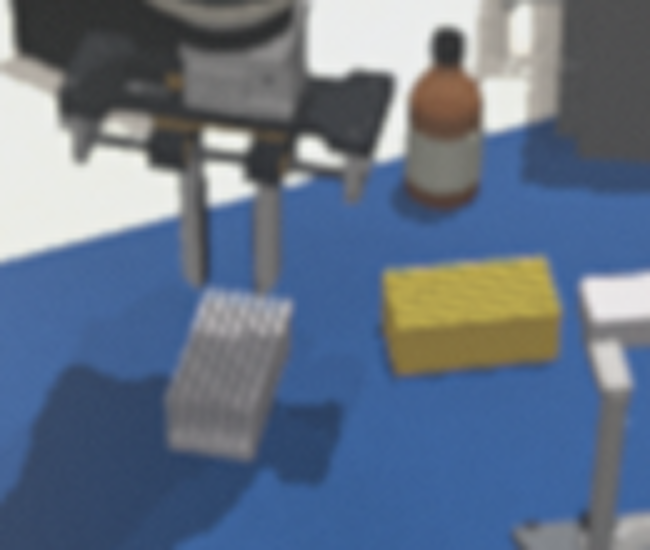

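```bash
python3 -c "
from h import *
s=telemetry.get_obs();c=cams.calibration('wrist')
for z in (40,30,20,0):
  a=onz('wrist',(277,163),z);b=onz('wrist',(361,163),z);print(z,a.round(1),b.round(1),np.linalg.norm(a-b).round(1))
# w3 pose: tcp 469.5,312.5,5
c=dict(c);c['position']=c['position']+np.array([-.6,-.5,-41.3])
for z in (40,30,20,0):
  a=onz('wrist',(267,164),z,c);b=onz('wrist',(370.5,164),z,c);print(z,a.round(1),b.round(1),np.linalg.norm(a-b).round(1))
for n,P in [('tcp',s['tcp_pos']),('tip+x',s['tcp_pos']+15*s['ee_rot'][:,0]),('tip-x',s['tcp_pos']-15*s['ee_rot'][:,0])]: print(n,proj('wrist',P),proj('side',P),proj('top',P))
t=cams.read_camera('top')[:,:,::-1];crop(t,170,190,260,270,7,'t4.png')
im=cv2.imread('pics/w4.png');crop(im,230,150,410,340,4,'c10.png')
"
```

```text
40 [454.1 248.1  40. ] [413.9 277.1  40. ] 49.5
30 [455.1 247.6  30. ] [413.1 277.9  30. ] 51.8
20 [456.2 247.2  20. ] [412.3 278.7  20. ] 54.0
0 [458.2 246.2   0. ] [410.7 280.4   0. ] 58.5
40 [453.5 247.1  40. ] [413.2 276.2  40. ] 49.6
30 [454.7 246.5  30. ] [412.2 277.2  30. ] 52.4
20 [456.  245.9  20. ] [411.2 278.2  20. ] 55.2
0 [458.5 244.6   0. ] [409.2 280.1   0. ] 60.8
tcp (np.float64(319.8835997518118), np.float64(265.11920021588384)) (np.float64(285.89396785080555), np.float64(216.6021174370408)) (np.float64(209.84149761114637), np.float64(236.5354053973658))
tip+x (np.float64(344.6823250650993), np.float64(265.1053111123615)) (np.float64(280.9538563563111), np.float64(215.86896696109096)) (np.float64(206.68685797898212), np.float64(240.74025869847364))
tip-x (np.float64(295.0711406467821), np.float64(265.05747945986525)) (np.float64(290.84580203301147), np.float64(217.33700764985383)) (np.float64(212.98989764056483), np.float64(232.33886893027454))
```

View pics/t4.png

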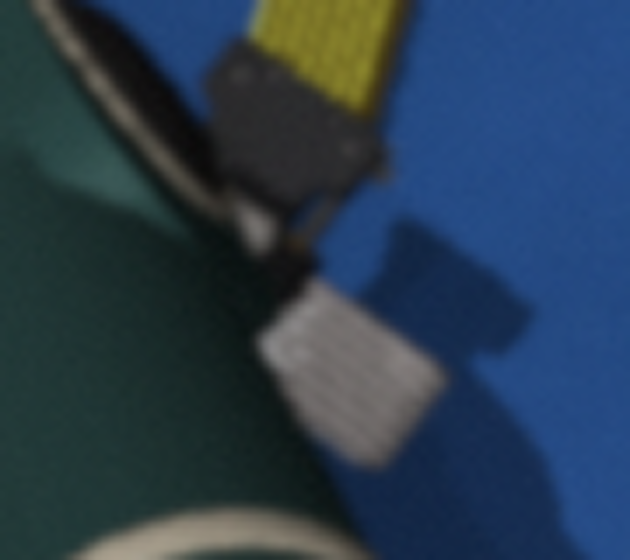

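View pics/c10.png

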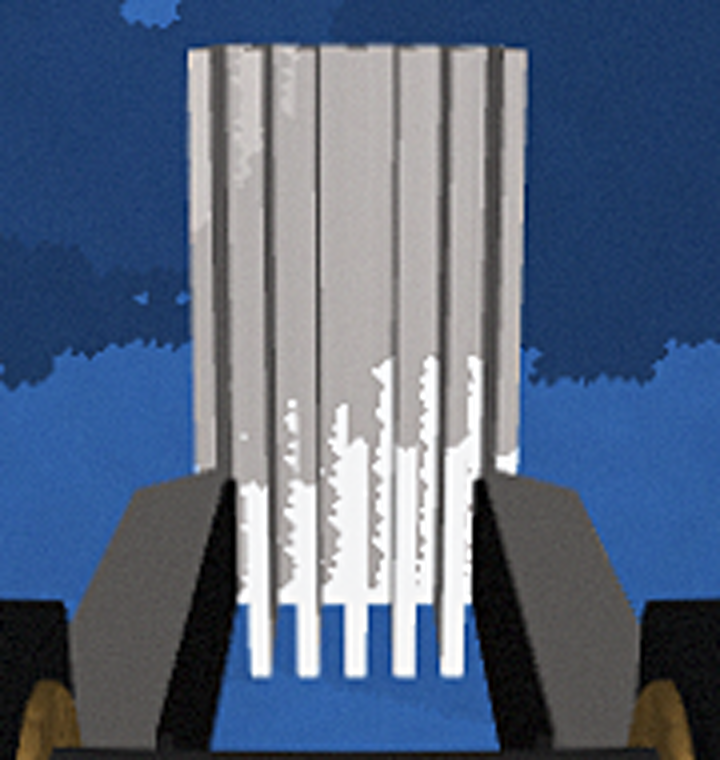

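```bash
python3 -c "
from h import *
s=telemetry.get_obs();p=s['tcp_pos']
for dz in (0,20,30,35,40,45): print(dz,np.round(proj('side',p+[0,0,dz]),1),[np.round(proj('wrist',p+[0,0,dz]+k*s['ee_rot'][:,0]),1) for k in (-15,15)])
for k in (-16,16):print([np.round(proj('side',p+[0,0,35]+k*s['ee_rot'][:,0]+j*s['ee_rot'][:,1]),1) for j in (-8,8)])
crop(cams.read_camera('side')[:,:,::-1],265,180,310,220,14,'s5.png')"
```

```text
0 [285.9 216.7] [array([295. , 265.1]), array([344.6, 265.1])]
20 [285.7 211.6] [array([292.8, 275.6]), array([347. , 275.6])]
30 [285.7 209. ] [array([291.5, 281.6]), array([348.4, 281.6])]
35 [285.6 207.6] [array([290.9, 284.8]), array([349.2, 284.8])]
40 [285.6 206.3] [array([290.2, 288.2]), array([349.9, 288.2])]
45 [285.5 205. ] [array([289.4, 291.7]), array([350.8, 291.8])]
[array([290.3, 210.2]), array([291.6, 206.7])]
[array([279.6, 208.6]), array([280.9, 205.1])]
```

View pics/s5.png

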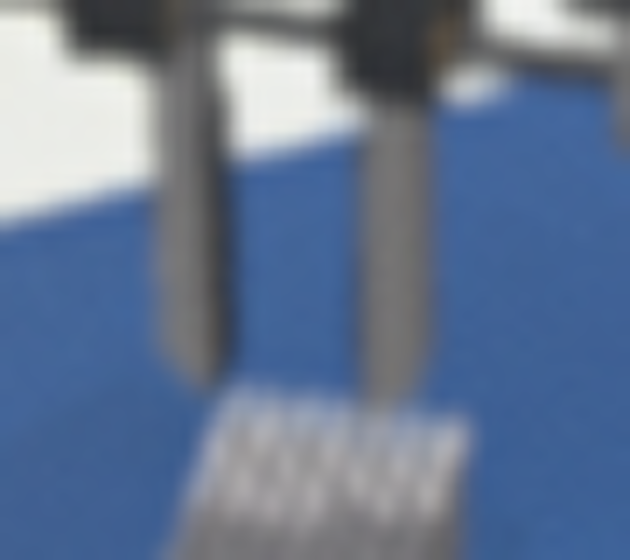

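The first grasp missed. The sink didn't move, and at TCP z=5 the fingers closed above its fins. The side and wrist views both put the visible fingertips about 35 mm short of the stated TCP (side px (280,207) against the projected 216). I'll retry lower with that offset, watching the force.

Call:
apply_moves(deltas=[0,0,0,0,0,0,70,0,0,0,0,0,0,70,0,0,0,0,0,0,70,0,0,0,0,0,0,70,0.5,0,20,0,0,0,70,0,0,15,0,0,0,70,0,0,0,0,0,0,70])

```text
time_s: 5.48
tcp_pos: [468.2, 312.2, 8.6]
ee_rot: [[-0.811, 0.586, -0.002], [0.586, 0.811, -0.002], [0.001, -0.003, -1.0]]
ft_force: [0.9, -0.0, 0.9]
grip_width: 0.75
```

```bash
python3 -c "
from h import *
stat();cv2.imwrite('pics/w5.png',cams.read_camera('wrist')[:,:,::-1]);crop(cams.read_camera('side')[:,:,::-1],250,170,330,250,7,'s6.png')"
```

```text
5.47 [468.2 312.2   8.6] q [-35.5  29.6  -1.7 108.2   1.3  42.4 106.3] F [ 0.9 -0.   0.9] g 70.5
[[-0.811, 0.586, -0.002], [0.586, 0.811, -0.002], [0.001, -0.003, -1.0]]
```

View pics/s6.png

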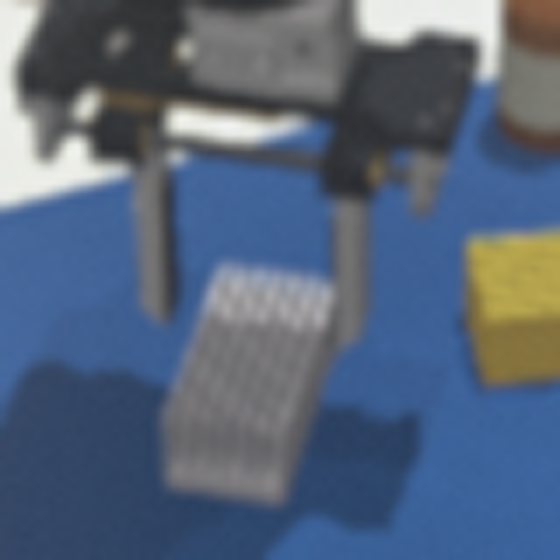

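View pics/w5.png

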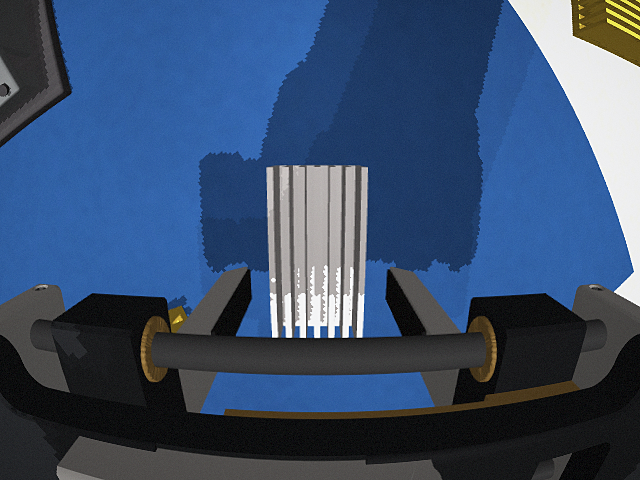

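Call:
apply_moves(deltas=[0,0,12,0,0,0,70,0,0,11,0,0,0,70,0,0,9,0,0,0,70,0,0,0,0,0,0,70])

```text
time_s: 6.08
tcp_pos: [468.4, 312.3, -23.2]
ee_rot: [[-0.811, 0.586, -0.002], [0.586, 0.811, -0.001], [0.0, -0.002, -1.0]]
ft_force: [0.1, 0.4, 0.7]
grip_width: 0.748
```

Call:
apply_moves(deltas=[0,0,0,0,0,0,35,0,0,0,0,0,0,35,0,0,0,0,0,0,35,0,0,0,0,0,0,35,0,0,-10,0,0,0,35,0,0,-15,0,0,0,35,0,0,-15,0,0,0,35,0,0,0,0,0,0,35], force=40)

```text
time_s: 7.08
tcp_pos: [469.7, 313.3, 19.3]
ee_rot: [[-0.811, 0.586, 0.002], [0.586, 0.811, 0.001], [-0.001, 0.002, -1.0]]
ft_force: [0.1, 0.9, -1.4]
grip_width: 0.528
```

```bash
python3 -c "
from h import *
stat();cv2.imwrite('pics/w6.png',cams.read_camera('wrist')[:,:,::-1]);crop(cams.read_camera('side')[:,:,::-1],250,160,330,250,7,'s7.png')"
```

```text
7.08 [469.7 313.3  19.3] q [-35.5  28.6  -1.7 107.9   1.2  43.3 106.3] F [ 0.1  0.9 -1.4] g 49.7
[[-0.811, 0.586, 0.002], [0.586, 0.811, 0.001], [-0.001, 0.002, -1.0]]
```

View pics/s7.png

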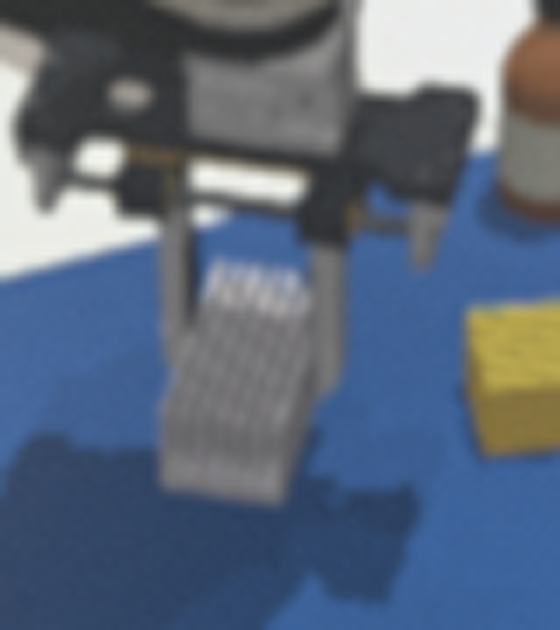

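View pics/w6.png

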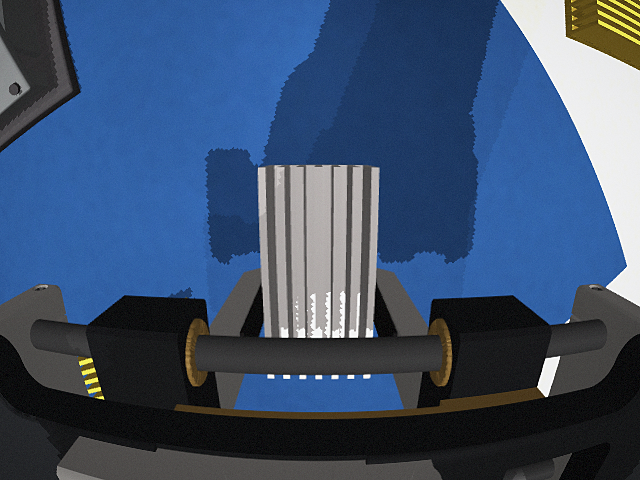

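```bash
python3 -c "
from h import *
s=telemetry.get_obs();R=s['ee_rot'];p=s['tcp_pos']
for z in (-58.2,-63.2,-68.2):
  z0=(p-z*np.array([0,0,1]))[2]
  print(z,[(R.T@(onz('wrist',px,z0)-p)).round(1) for px in [(258,166),(379,166),(268,378),(369,376)]])"
```

```text
-58.2 [array([-26.5, -61.2, -58.2]), array([ 24.7, -61.2, -58.2]), array([-26.1,  42.1, -58.2]), array([ 24.5,  40.8, -58.2])]
-63.2 [array([-25.6, -61.3, -63.2]), array([ 23.8, -61.4, -63.2]), array([-25.3,  38.7, -63.2]), array([ 23.7,  37.4, -63.2])]
-68.2 [array([-24.8, -61.5, -68.2]), array([ 23. , -61.5, -68.2]), array([-24.5,  35.2, -68.2]), array([ 22.9,  34. , -68.2])]
```

```bash
cat >> h.py <<'E'
H=lambda:(lambda p:(p[:3],__import__('fit').frame(p[3])))(np.load('hold.npy'))
def bed(P): O,R=H(); return R.T@(np.asarray(P)-O)
def wld(b): O,R=H(); return O+R@np.asarray(b,float)
def Rplace(): R=H()[1]; return np.stack([-R[:,0],R[:,1],-R[:,2]],1)
def Rknob(): R=H()[1]; return np.stack([R[:,1],R[:,0],-R[:,2]],1)
E
python3 -c "
from h import *
print(wld((10,3.4,47)),Rplace().round(3).tolist(),np.linalg.det(Rplace()))
plan((470,313,90),down(144.2),2,35)
plan(wld((10,3.4,47)),Rplace(),12,35)"
```

```text
[686.22538669  38.3608647  109.88594331] [[0.227, 0.965, -0.131], [0.836, -0.262, -0.483], [-0.5, 0.0, -0.866]] 1.0
dist/row 36.102271240452566 deg/row 0.025604006173558857
-0.4,0.4,-36.1,-0.0002,0.0001,-0.0004,35,
-0.4,0.4,-36.1,-0.0002,0.0001,-0.0004,35,
dist/row 30.159829402692495 deg/row 6.231918790464995
-28.1,-7.9,-7.7,0.0263,-0.0381,0.0984,35,
-29.0,-5.3,-6.4,0.0263,-0.0381,0.0984,35,
-29.6,-2.6,-5.2,0.0263,-0.0381,0.0984,35,
-29.9,0.2,-4.0,0.0263,-0.0381,0.0984,35,
-29.9,3.1,-2.9,0.0263,-0.0381,0.0984,35,
-29.5,5.9,-1.9,0.0263,-0.0381,0.0984,35,
-28.8,8.8,-1.0,0.0263,-0.0381,0.0984,35,
-27.9,11.6,-0.2,0.0263,-0.0381,0.0984,35,
-26.6,14.2,0.5,0.0263,-0.0381,0.0984,35,
-25.0,16.8,1.1,0.0263,-0.0381,0.0984,35,
-23.2,19.2,1.5,0.0263,-0.0381,0.0984,35,
-21.1,21.4,1.8,0.0263,-0.0381,0.0984,35,
```

Call:
apply_moves(deltas=[0,0,-35,0,0,0,35,0,0,-40,0,0,0,35,0,0,-35,0,0,0,35])

```text
time_s: 7.55
tcp_pos: [468.7, 312.5, 128.4]
ee_rot: [[-0.811, 0.586, -0.001], [0.586, 0.811, -0.001], [0.0, -0.001, -1.0]]
ft_force: [0.5, 0.8, -1.2]
grip_width: 0.53
```

```bash
python3 -c "
from h import *
stat()
plan(wld((10,3.4,60)),Rplace(),12,35)"
```

```text
7.55 [468.7 312.5 128.4] q [-35.4  20.2  -1.8 103.7   0.8  56.1 106.7] F [ 0.5  0.8 -1.2] g 49.8
[[-0.811, 0.586, -0.001], [0.586, 0.811, -0.001], [0.0, -0.001, -1.0]]
dist/row 28.85303044625221 deg/row 6.231110723106576
-27.9,-7.4,0.6,0.0263,-0.0381,0.0984,35,
-28.4,-4.6,1.8,0.0263,-0.0381,0.0984,35,
-28.6,-1.7,3.0,0.0263,-0.0381,0.0984,35,
-28.5,1.2,4.1,0.0263,-0.0381,0.0984,35,
-28.1,4.1,5.1,0.0263,-0.0381,0.0984,35,
-27.3,7.0,6.0,0.0263,-0.0381,0.0984,35,
-26.3,9.8,6.8,0.0263,-0.0381,0.0984,35,
-24.9,12.5,7.5,0.0263,-0.0381,0.0984,35,
-23.2,15.1,8.1,0.0263,-0.0381,0.0984,35,
-21.3,17.5,8.5,0.0263,-0.0381,0.0984,35,
-19.2,19.7,8.8,0.0263,-0.0381,0.0984,35,
-16.8,21.7,8.9,0.0263,-0.0381,0.0984,35,
```

Call:
apply_moves(deltas=[-27.9,-7.4,0.6,0.0263,-0.0381,0.0984,35,-28.4,-4.6,1.8,0.0263,-0.0381,0.0984,35,-28.6,-1.7,3,0.0263,-0.0381,0.0984,35,-28.5,1.2,4.1,0.0263,-0.0381,0.0984,35,-28.1,4.1,5.1,0.0263,-0.0381,0.0984,35,-27.3,7,6,0.0263,-0.0381,0.0984,35,-26.3,9.8,6.8,0.0263,-0.0381,0.0984,35,-24.9,12.5,7.5,0.0263,-0.0381,0.0984,35])

```text
time_s: 8.55
tcp_pos: [615.2, 133.6, 122.3]
ee_rot: [[-0.15, 0.988, -0.022], [0.926, 0.132, -0.355], [-0.348, -0.073, -0.935]]
ft_force: [0.3, 0.1, -1.6]
grip_width: 0.53
```

Call:
apply_moves(deltas=[-23.2,15.1,8.1,0.0263,-0.0381,0.0984,35,-21.3,17.5,8.5,0.0263,-0.0381,0.0984,35,-19.2,19.7,8.8,0.0263,-0.0381,0.0984,35,-16.8,21.7,8.9,0.0263,-0.0381,0.0984,35,0,0,0,0,0,0,35,0,0,0,0,0,0,35])

```text
time_s: 9.3
tcp_pos: [687.7, 45.5, 119.8]
ee_rot: [[0.225, 0.966, -0.131], [0.836, -0.26, -0.482], [-0.5, -0.001, -0.866]]
ft_force: [-0.5, -0.5, -1.9]
grip_width: 0.526
```

```bash
python3 - <<'E'
from h import *
stat();s=telemetry.get_obs();print('bed',bed(s['tcp_pos']).round(1),'rot err',Ro.from_matrix(s['ee_rot'].T@Rplace()).as_rotvec().round(4))
w=cams.read_camera('wrist')[:,:,::-1].copy()
# predicted stop corners
for b in [(-25,-29,16),(-25,-47,16),(-25,47,16),(-25,29,16),(-21.2,50,16),(22.8,50,16),(60,-59,63.5)]:
    u,v=proj('wrist',wld(b));cv2.circle(w,(round(u),round(v)),3,(0,0,255),1)
cv2.imwrite('pics/w7.png',w)
cv2.imwrite('pics/t7.png',cams.read_camera('top')[:,:,::-1]);cv2.imwrite('pics/s8.png',cams.read_camera('side')[:,:,::-1])
t=cv2.imread('pics/t7.png');crop(t,260,110,400,240,5,'t7c.png')
t=cv2.imread('pics/s8.png');crop(t,320,160,480,300,5,'s8c.png')
E
```

```text
9.3 [687.7  45.5 119.8] q [-32.7  46.   23.6  73.3   9.5  78.5  58.2] F [-0.5 -0.5 -1.9] g 49.5
[[0.225, 0.966, -0.131], [0.836, -0.26, -0.482], [-0.5, -0.001, -0.866]]
bed [ 8.7  3.  59.2] rot err [-0.0002 -0.      0.0019]
```

View pics/w7.png

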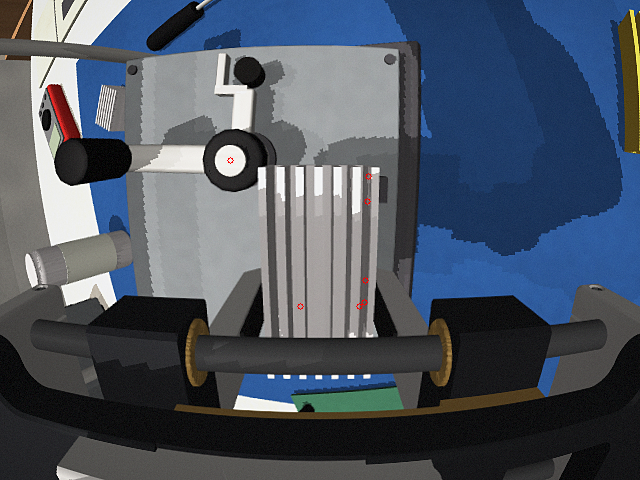

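View pics/s8c.png

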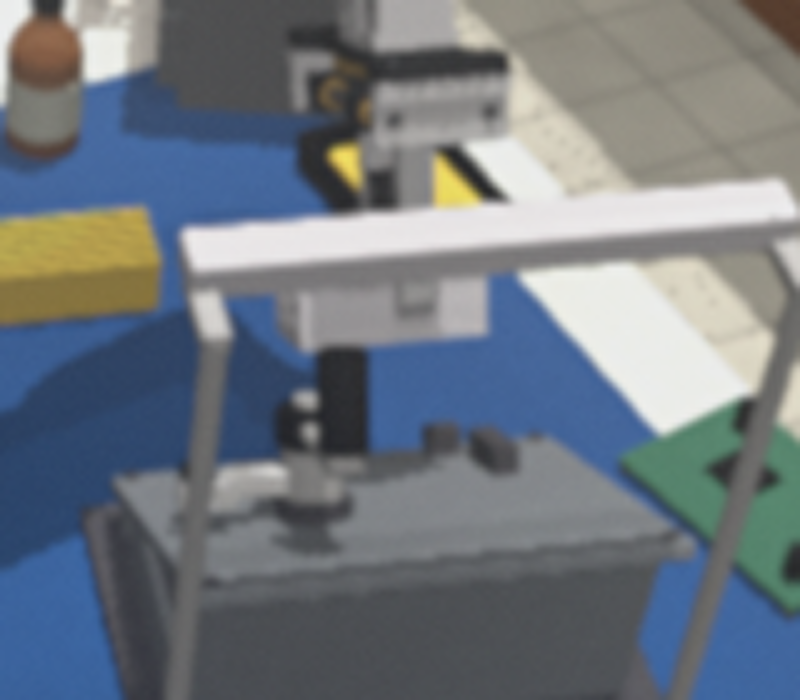

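Call:
apply_moves(deltas=[0,0,20,0,0,0.002,35,0,0,20,0,0,0,35,0,0,20,0,0,0,35,0,0,14,0,0,0,35,0,0,0,0,0,0,35,0,0,0,0,0,0,35])

```text
time_s: 10.2
tcp_pos: [679.0, 9.8, 57.0]
ee_rot: [[0.228, 0.965, -0.13], [0.836, -0.263, -0.482], [-0.5, 0.002, -0.866]]
ft_force: [-0.3, 0.5, -1.6]
grip_width: 0.529
```

```bash
python3 - <<'E'
from h import *
s=telemetry.get_obs();print('bed',bed(s['tcp_pos']).round(1),'rot err',Ro.from_matrix(s['ee_rot'].T@Rplace()).as_rotvec().round(4),'Fbed',(H()[1].T@s['ft_force']).round(1))
cv2.imwrite('pics/w8.png',cams.read_camera('wrist')[:,:,::-1])
E
```

```text
bed [  9.1   3.9 -13.6] rot err [ 0.0011 -0.0006 -0.0017] Fbed [-1.2 -0.4 -1.2]
```

View pics/w8.png

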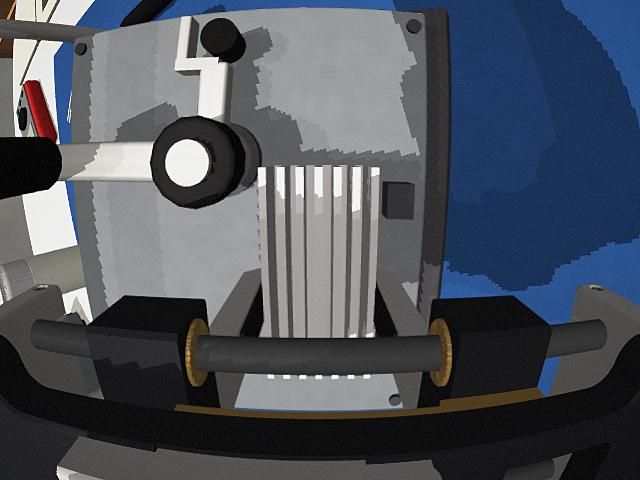

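Call:
apply_moves(deltas=[0,0,6,0,0,0,35,0,0,0,0,0,0,35,0,0,1.5,0,0,0,35,0,0,0,0,0,0,35])

```text
time_s: 10.75
tcp_pos: [677.8, 6.1, 50.7]
ee_rot: [[0.229, 0.965, -0.13], [0.836, -0.263, -0.482], [-0.5, 0.002, -0.866]]
ft_force: [-0.5, 4.1, 7.5]
grip_width: 0.527
```

Call:
apply_moves(deltas=[3,0,0,0,0,0,35,3,0,0,0,0,0,35,0,0,0,0,0,0,35])

```text
time_s: 11.12
tcp_pos: [679.5, 11.0, 47.7]
ee_rot: [[0.229, 0.965, -0.129], [0.836, -0.263, -0.483], [-0.5, 0.002, -0.866]]
ft_force: [1.5, 3.0, 6.6]
grip_width: 0.529
```

```bash
cat > b.py <<'E'
from h import *
s=telemetry.get_obs();print(round(s['time_s'],2),'bed',bed(s['tcp_pos']).round(1),'Fbed',(H()[1].T@s['ft_force']).round(1),'M',s['wrist_torque'].round(2),'g',round(94*s['grip_width'],1))
E
python3 b.py
```

```text
11.12 bed [  3.3   4.1 -20.9] Fbed [0.5 0.7 7.3] M [ 0.25  0.26 -0.04] g 49.8
```

Call:
apply_moves(deltas=[2,0,-0.5,0,0,0,35,1.5,0,0,0,0,0,35,0,0,0,0,0,0,35])

```text
time_s: 11.5
tcp_pos: [680.0, 13.8, 46.1]
ee_rot: [[0.229, 0.965, -0.13], [0.835, -0.263, -0.483], [-0.5, 0.002, -0.866]]
ft_force: [1.2, 0.5, 5.9]
grip_width: 0.528
```

```bash
python3 b.py
```

```text
11.5 bed [  0.    3.9 -20.9] Fbed [2.2 1.  5.5] M [ 0.03  0.26 -0.19] g 49.7
```

Call:
apply_moves(deltas=[1.5,0,0,0,0,0,35,0,0,0,0,0,0,35,1.5,0,0,0,0,0,35,0,0,0,0,0,0,35])

```text
time_s: 12.0
tcp_pos: [680.0, 14.0, 46.1]
ee_rot: [[0.23, 0.964, -0.132], [0.833, -0.266, -0.485], [-0.503, 0.001, -0.864]]
ft_force: [-7.9, -6.0, 20.5]
grip_width: 0.529
```

```bash
python3 b.py
```

```text
12.0 bed [ -0.1   3.8 -20.9] Fbed [17.1 -6.1 13.8] M [-2.9   2.42 -1.13] g 49.8
```

Call:
apply_moves(deltas=[-1.8,0,-0.3,0,0,0,35,0,0,0,0,0,0,35])

```text
time_s: 12.25
tcp_pos: [680.0, 13.9, 46.1]
ee_rot: [[0.23, 0.964, -0.131], [0.834, -0.264, -0.484], [-0.501, 0.002, -0.865]]
ft_force: [-2.0, -2.7, 10.7]
grip_width: 0.531
```

```bash
python3 b.py; python3 -c "
from h import *
cv2.imwrite('pics/w9.png',cams.read_camera('wrist')[:,:,::-1])"
```

```text
12.25 bed [ -0.1   3.8 -20.9] Fbed [ 8.  -1.2  7.7] M [-0.99  0.74 -0.58] g 49.9
```

View pics/w9.png

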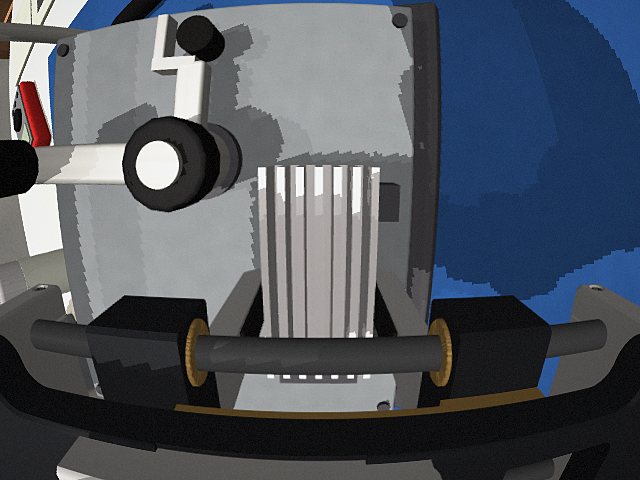

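Call:
apply_moves(deltas=[0,0,0,0,0,0,66,0,0,0,0,0,0,66,0,0,0,0,0,0,66,0,0,-10,0,0,0,66,0,0,-20,0,0,0,66,0,0,-30,0,0,0,66,0,0,-30,0,0,0,66,0,0,-30,0,0,0,66])

```text
time_s: 13.3
tcp_pos: [696.1, 74.3, 151.5]
ee_rot: [[0.229, 0.965, -0.129], [0.836, -0.263, -0.482], [-0.499, 0.002, -0.867]]
ft_force: [-0.6, -0.5, 0.1]
grip_width: 0.702
```

```bash
python3 b.py; python3 - <<'E'
from h import *
w=cams.read_camera('wrist')[:,:,::-1].copy();cv2.imwrite('pics/w10.png',w)
E
```

```text
13.3 bed [ -1.5   3.6 101.7] Fbed [ 0.6 -0.4 -0.2] M [ 0.46 -0.05  0.01] g 66.0
```

View pics/w10.png

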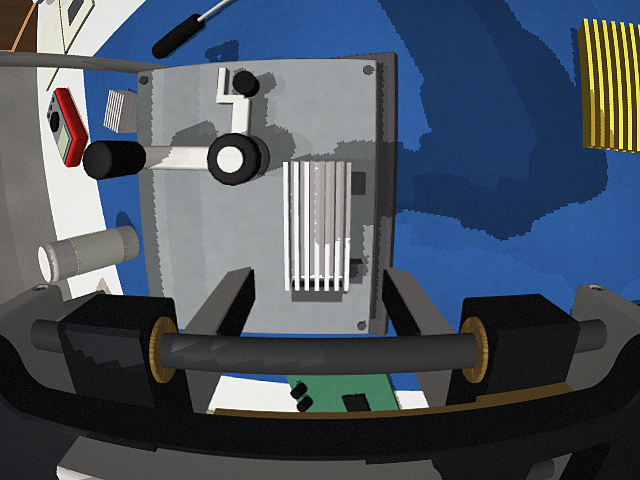

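```bash
python3 - <<'E'
from h import *
O,R=H()
for h in (40,42):
  print(h,[bed(onplane('wrist',px,wld((0,0,h)),R[:,2])).round(1)[:2].tolist() for px in [(283.5,162),(351.5,162),(286,291),(349,291)]])
w=cv2.imread('pics/w10.png')
for b in [(60,-59,63.5),(60+80*np.cos(.072),-59-80*np.sin(.072),106),(25,-58,40),(-25,-58,40),(25,42,40),(-25,42,40),(-25,-47,16),(-25,-29,16),(-25,29,16),(-25,50,16)]:
    u,v=proj('wrist',wld(b));cv2.circle(w,(round(u),round(v)),2,(0,0,255),1)
crop(w,70,120,400,310,2.4,'w10c.png')
E
```

```text
40 [[24.4, -54.2], [-26.6, -54.2], [24.5, 48.3], [-26.5, 48.4]]
42 [[24.2, -54.3], [-26.5, -54.2], [24.3, 47.6], [-26.3, 47.6]]
```

View pics/w10c.png

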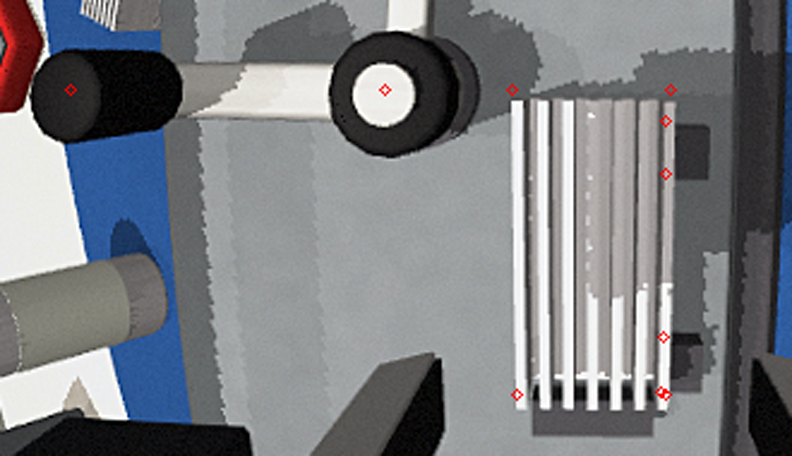

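```bash
python3 - <<'E'
from h import *
O,R=H();w=cv2.imread('pics/w10.png')
crop(w,75,130,275,200,4,'c11.png')
f=lambda u,v,h:bed(onplane('wrist',(u,v),wld((0,0,h)),R[:,2])).round(1)
q=lambda u,v:(70+u/2.4-.3,120+v/2.4-.3)
print('cap',f(*q(384,96),63.5),f(*q(384,96),66),'knob',f(*q(67,95),106),f(*q(67,95),108),'stop',f(*q(676,124),16),f(*q(676,180),16),f(*q(708,180),16))
E
```

```text
cap [ 60.1 -57.3  63.5] [ 59.6 -57.4  66. ] knob [141.  -63.6 106. ] [139.7 -63.6 108. ] stop [-28.8 -45.9  16. ] [-29.  -26.6  16. ] [-40.1 -26.7  16. ]
```

View pics/c11.png

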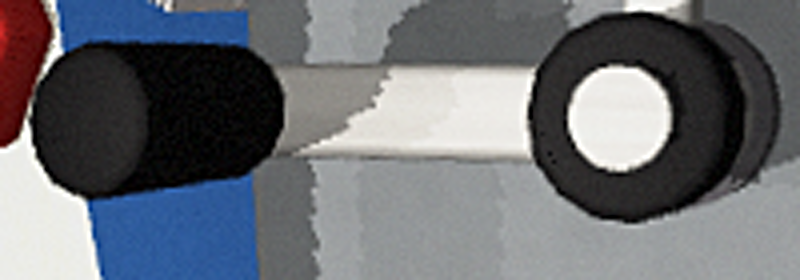

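```bash
python3 -c "
from h import *
print(wld((140.5,-63.5,25)))
plan(wld((140.5,-63.5,100)),Rknob(),11,60)"
```

```text
[589.19283511 -63.81711907 156.08338443]
dist/row 14.384284537870167 deg/row 8.173673873897167
-13.0,-6.2,0.5,0.0001,-0.0006,0.1427,60,
-13.7,-4.2,0.5,0.0001,-0.0006,0.1427,60,
-14.2,-2.3,0.5,0.0001,-0.0006,0.1427,60,
-14.4,-0.2,0.5,0.0001,-0.0006,0.1427,60,
-14.3,1.8,0.5,0.0001,-0.0006,0.1427,60,
-13.9,3.8,0.5,0.0001,-0.0006,0.1427,60,
-13.2,5.8,0.5,0.0001,-0.0006,0.1427,60,
-12.2,7.6,0.5,0.0001,-0.0006,0.1427,60,
-11.0,9.2,0.5,0.0001,-0.0006,0.1427,60,
-9.6,10.7,0.5,0.0001,-0.0006,0.1427,60,
-8.0,12.0,0.5,0.0001,-0.0006,0.1427,60,
```

Call:
apply_moves(deltas=[-13,-6.2,0,0,-0.0006,0.1427,60,-13.7,-4.2,0,0,-0.0006,0.1427,60,-14.2,-2.3,0,0,-0.0006,0.1427,60,-14.4,-0.2,0,0,-0.0006,0.1427,60,-14.3,1.8,0,0,-0.0006,0.1427,60,-13.9,3.8,0,0,-0.0006,0.1427,60,-13.2,5.8,0,0,-0.0006,0.1427,60,-12.2,7.6,0,0,-0.0006,0.1427,60])

```text
time_s: 14.35
tcp_pos: [624.4, -0.3, 202.6]
ee_rot: [[0.973, 0.19, -0.133], [0.103, -0.869, -0.484], [-0.207, 0.458, -0.865]]
ft_force: [-0.3, 0.2, -0.1]
grip_width: 0.639
```

Call:
apply_moves(deltas=[-11,9.2,0,0,-0.0006,0.1427,60,-9.6,10.7,0,0,-0.0006,0.1427,60,-8,12,0,0,-0.0006,0.1427,60,0,0,0,0,0,0,60,0,0,0,0,0,0,60])

```text
time_s: 14.98
tcp_pos: [598.0, -27.4, 221.1]
ee_rot: [[0.965, -0.223, -0.135], [-0.26, -0.835, -0.485], [-0.005, 0.503, -0.864]]
ft_force: [0.2, 0.3, 0.2]
grip_width: 0.637
```

```bash
python3 b.py; python3 - <<'E'
from h import *
s=telemetry.get_obs();print(Ro.from_matrix(s['ee_rot'].T@Rknob()).as_rotvec().round(4),s['qpos'].round(1))
w=cams.read_camera('wrist')[:,:,::-1].copy();cv2.imwrite('pics/w11.png',w)
cv2.imwrite('pics/s11.png',cams.read_camera('side')[:,:,::-1])
E
```

```text
14.97 bed [140.6 -64.5 100. ] Fbed [-0.2  0.1  0.3] M [ 0.36 -0.07 -0.02] g 59.8
[0.0036 0.0032 0.0034] [-48.1  36.   49.4  87.3   2.1  77.4 -18.1]
```

View pics/w11.png

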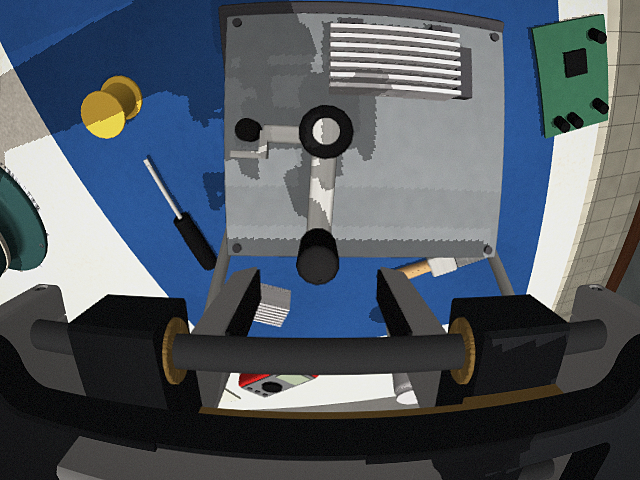

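View pics/s11.png

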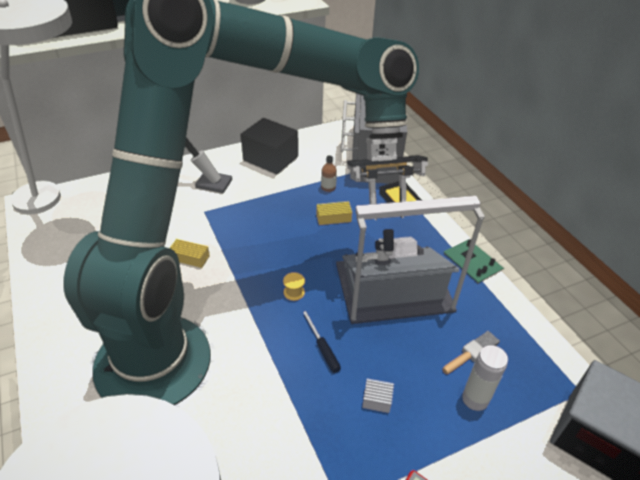

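```bash
python3 - <<'E'
from h import *
O,R=H();s=telemetry.get_obs()
crop(cv2.imread('pics/w11.png'),290,100,360,300,3,'c12.png')
for px,h in [((318,265),106),((318,265),108),((325.5,130.5),63.5),((325.5,130.5),65.5)]:
    P=onplane('wrist',px,wld((0,0,h)),R[:,2]);print(bed(P).round(1),(s['ee_rot'].T@(P-s['tcp_pos'])).round(1))
E
```

```text
[140.1 -63.8 106. ] [ 0.8 -0.7 -6.4]
[139.4 -63.7 108. ] [ 0.8 -1.3 -8.4]
[ 60.3 -59.1  63.5] [  5.7 -80.6  35.8]
[ 60.4 -59.2  65.5] [  5.7 -80.5  33.8]
```

View pics/c12.png

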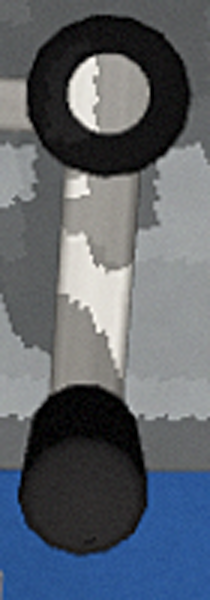

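Call:
apply_moves(deltas=[0.7,-0.5,15,0.003,0.003,0.003,60,0,0,20,0,0,0,60,0,0,20,0,0,0,60,0,0,20,0,0,0,60,0,0,0,0,0,0,60,0,0,0,0,0,0,60])

```text
time_s: 15.82
tcp_pos: [588.7, -64.3, 156.1]
ee_rot: [[0.964, -0.23, -0.132], [-0.265, -0.834, -0.483], [0.001, 0.501, -0.865]]
ft_force: [0.5, 0.4, -0.0]
grip_width: 0.639
```

```bash
python3 b.py; python3 - <<'E'
from h import *
cv2.imwrite('pics/w12.png',cams.read_camera('wrist')[:,:,::-1])
t=cams.read_camera('side')[:,:,::-1];crop(t,330,170,450,290,5,'s12.png')
E
```

```text
15.82 bed [141.  -63.9  24.7] Fbed [-0.5  0.4  0.2] M [ 0.35 -0.06 -0.05] g 60.1
```

View pics/w12.png

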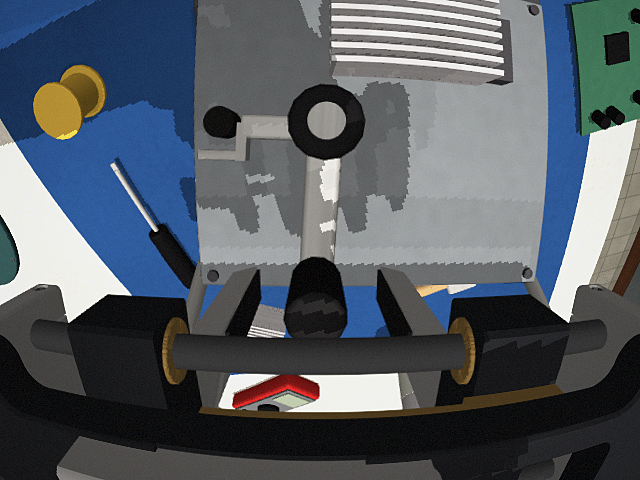

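View pics/s12.png

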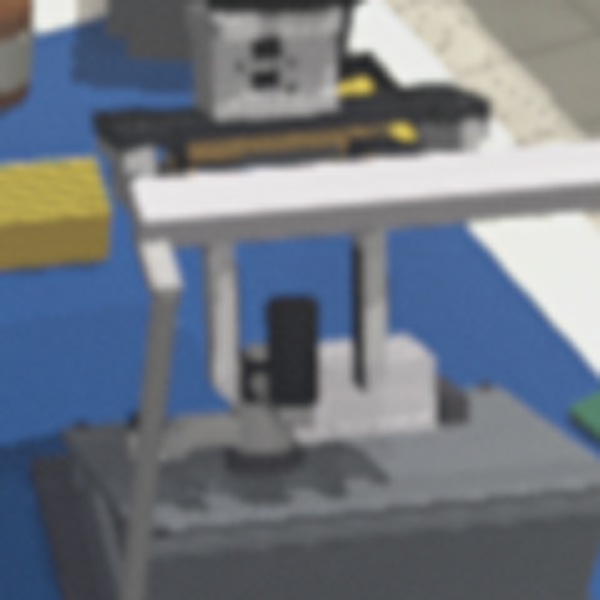

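Call:
apply_moves(deltas=[0,0,0,0,0,0,10,0,0,0,0,0,0,10,0,0,0,0,0,0,10,0,0,0,0,0,0,10], force=45)

```text
time_s: 16.42
tcp_pos: [588.2, -64.4, 155.9]
ee_rot: [[0.964, -0.23, -0.132], [-0.265, -0.834, -0.483], [0.001, 0.501, -0.865]]
ft_force: [1.8, -0.3, 2.0]
grip_width: 0.268
```

```bash
python3 b.py; python3 - <<'E'
from h import *
cv2.imwrite('pics/w13.png',cams.read_camera('wrist')[:,:,::-1])
E
```

```text
16.43 bed [141.1 -64.3  24.4] Fbed [0.9 1.8 1.8] M [ 0.27 -0.42  0.19] g 25.2
```

View pics/w13.png

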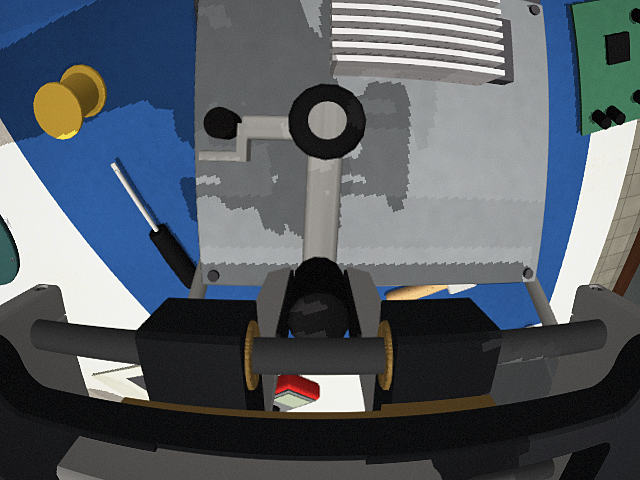

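```bash
python3 - <<'E'
import numpy as np
t=np.radians(np.arange(4,124,4.))
for a,b in zip(t,t[1:]): print(round(np.degrees(b)),(-80*(np.sin(b)-np.sin(a))).round(1),(80*(np.cos(b)-np.cos(a))).round(1))
E
```

```text
8 -5.6 -0.6
12 -5.5 -1.0
16 -5.4 -1.4
20 -5.3 -1.7
24 -5.2 -2.1
28 -5.0 -2.4
32 -4.8 -2.8
36 -4.6 -3.1
40 -4.4 -3.4
44 -4.1 -3.7
48 -3.9 -4.0
52 -3.6 -4.3
56 -3.3 -4.5
60 -3.0 -4.7
64 -2.6 -4.9
68 -2.3 -5.1
72 -1.9 -5.2
76 -1.5 -5.4
80 -1.2 -5.5
84 -0.8 -5.5
88 -0.4 -5.6
92 -0.0 -5.6
96 0.4 -5.6
100 0.8 -5.5
104 1.2 -5.5
108 1.5 -5.4
112 1.9 -5.2
116 2.3 -5.1
120 2.6 -4.9
```

Call:
apply_moves(deltas=[-5.6,-0.6,0,0,0,0,10,-5.5,-1,0,0,0,0,10,-5.4,-1.4,0,0,0,0,10,-5.3,-1.7,0,0,0,0,10])

```text
time_s: 16.98
tcp_pos: [568.1, -54.9, 153.7]
ee_rot: [[0.964, -0.23, -0.132], [-0.266, -0.834, -0.484], [0.001, 0.501, -0.865]]
ft_force: [1.9, -3.0, 4.4]
grip_width: 0.268
```

```bash
cat >> b.py <<'E'
b=bed(s['tcp_pos']);d=b[:2]-np.array([61.1,-58.9]);th=np.arctan2(-d[1],d[0]);F=(H()[1].T@s['ft_force'])[:2]
r=np.array([np.cos(th),-np.sin(th)]);t=np.array([-np.sin(th),-np.cos(th)])
print('theta',np.degrees(th).round(1),'r',np.hypot(*d).round(1),'Frad',(F@r).round(1),'Ftan',(F@t).round(1))
E
python3 b.py
```

```text
16.98 bed [136.6 -86.2  24.5] Fbed [4.3 2.6 2.6] M [-0.79 -0.31  0.34] g 25.2
theta 19.9 r 80.3 Frad 3.1 Ftan -3.9
```

Call:
apply_moves(deltas=[-5.2,-2.1,0,0,0,0,10,-5,-2.4,0,0,0,0,10,-4.8,-2.8,0,0,0,0,10,-4.6,-3.1,0,0,0,0,10,-4.4,-3.4,0,0,0,0,10,-4.1,-3.7,0,0,0,0,10,-3.9,-4,0,0,0,0,10,-3.6,-4.3,0,0,0,0,10])

```text
time_s: 17.98
tcp_pos: [539.0, -24.0, 140.8]
ee_rot: [[0.964, -0.23, -0.134], [-0.266, -0.834, -0.484], [-0.0, 0.502, -0.865]]
ft_force: [-4.4, -1.1, 11.0]
grip_width: 0.27
```

```bash
python3 b.py
```

```text
17.98 bed [ 110.9 -122.3   24.5] Fbed [ 7.4 -4.   8.4] M [-1.21  1.18 -0.34] g 25.4
theta 51.9 r 80.7 Frad 7.7 Ftan -3.4
```

Call:
apply_moves(deltas=[-4,-4,-0.6,0,0,0,10,-3.3,-4.4,-0.4,0,0,0,10,-2.8,-4.8,0,0,0,0,10,-2.4,-5,0,0,0,0,10,-1.9,-5.2,0,0,0,0,10,-1.6,-5.4,0,0,0,0,10])

```text
time_s: 18.73
tcp_pos: [531.3, 4.8, 126.5]
ee_rot: [[0.964, -0.23, -0.132], [-0.265, -0.834, -0.484], [0.002, 0.501, -0.865]]
ft_force: [6.5, -7.8, -5.4]
grip_width: 0.268
```

```bash
python3 b.py; python3 - <<'E'
from h import *
cv2.imwrite('pics/w14.png',cams.read_camera('wrist')[:,:,::-1])
E
```

```text
18.73 bed [  81.5 -137.3   24.9] Fbed [ 2.3  8.3 -7.5] M [-0.51 -1.69  1.02] g 25.2
theta 75.4 r 81.0 Frad -7.5 Ftan -4.3
```

View pics/w14.png

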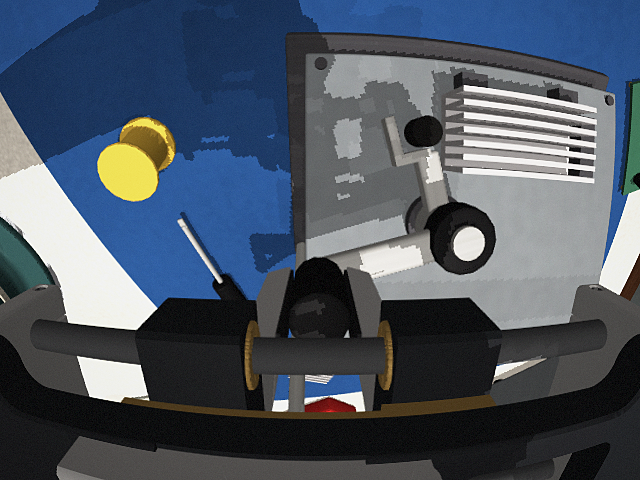

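Call:
apply_moves(deltas=[-0.4,-4.1,0.5,0,0,0,10,-0.7,-4.1,0,0,0,0,10,-0.4,-4.2,0,0,0,0,10])

```text
time_s: 19.15
tcp_pos: [532.2, 15.8, 120.0]
ee_rot: [[0.964, -0.23, -0.133], [-0.266, -0.834, -0.483], [0.0, 0.501, -0.865]]
ft_force: [-4.0, -2.2, 4.0]
grip_width: 0.273
```

```bash
python3 b.py; python3 - <<'E'
from h import *
cv2.imwrite('pics/w15.png',cams.read_camera('wrist')[:,:,::-1])
E
```

```text
19.15 bed [  68.9 -139.4   24.7] Fbed [ 4.7 -3.3  1.9] M [-0.45  0.79 -0.36] g 25.7
theta 84.5 r 80.9 Frad 3.7 Ftan -4.4
```

Call:
apply_moves(deltas=[-0.2,-4.2,0,0,0,0,10,0,-4.2,0,0,0,0,10])

```text
time_s: 19.45
tcp_pos: [533.7, 22.7, 115.9]
ee_rot: [[0.964, -0.23, -0.134], [-0.266, -0.834, -0.483], [-0.0, 0.501, -0.865]]
ft_force: [-5.7, -0.1, 5.7]
grip_width: 0.272
```

```bash
python3 b.py; python3 - <<'E'
from h import *
cv2.imwrite('pics/w16.png',cams.read_camera('wrist')[:,:,::-1])
E
```

```text
19.45 bed [  60.6 -139.7   24.7] Fbed [ 4.2 -5.5  4.1] M [-0.37  1.5  -0.73] g 25.6
theta 90.3 r 80.8 Frad 5.5 Ftan -4.2
```

View pics/w16.png

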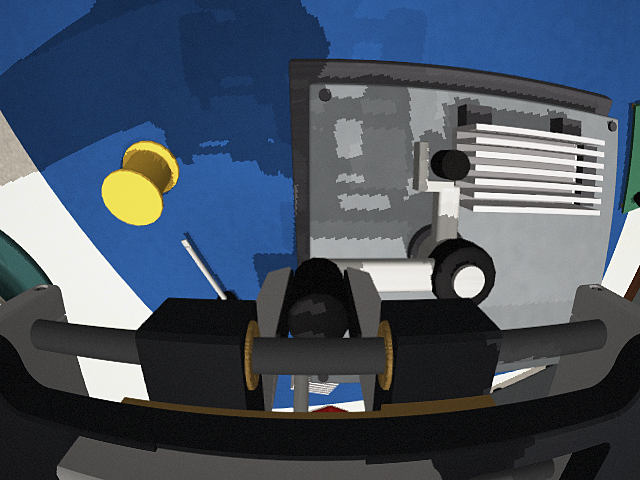

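Call:
apply_moves(deltas=[-0.2,-3.5,-0.3,0,0,0,10,0.2,-3.5,0,0,0,0,10,0,0,0,0,0,0,10])

```text
time_s: 19.88
tcp_pos: [535.5, 28.3, 112.6]
ee_rot: [[0.964, -0.23, -0.134], [-0.266, -0.834, -0.484], [-0.0, 0.502, -0.865]]
ft_force: [-4.4, -2.8, 2.9]
grip_width: 0.272
```

```bash
python3 b.py; python3 - <<'E'
from h import *
cv2.imwrite('pics/w17.png',cams.read_camera('wrist')[:,:,::-1])
E
```

```text
19.88 bed [  54.  -139.5   24.8] Fbed [ 4.8 -3.5  0.6] M [-0.49  1.02 -0.44] g 25.6
theta 95.1 r 80.9 Frad 3.1 Ftan -5.1
```

Call:
apply_moves(deltas=[0.4,-3.5,0,0,0,0,10,0.5,-3.5,0,0,0,0,10,0,0,0,0,0,0,10])

```text
time_s: 20.3
tcp_pos: [538.0, 33.9, 109.1]
ee_rot: [[0.964, -0.23, -0.133], [-0.266, -0.834, -0.484], [0.0, 0.502, -0.865]]
ft_force: [-4.7, -2.0, 2.6]
grip_width: 0.272
```

```bash
python3 b.py; python3 - <<'E'
from h import *
cv2.imwrite('pics/w18.png',cams.read_camera('wrist')[:,:,::-1])
a=np.hstack([cv2.imread(f'pics/w{k}.png')[80:330,290:640] for k in (17,18)]);cv2.imwrite('pics/c13.png',a)
E
```

```text
20.3 bed [  46.9 -138.5   24.8] Fbed [ 4.  -4.   0.6] M [-0.42  0.95 -0.4 ] g 25.6
theta 100.1 r 80.8 Frad 3.3 Ftan -4.7
```

View pics/c13.png

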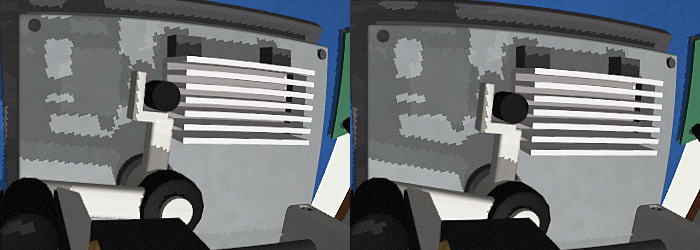

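Call:
apply_moves(deltas=[0.7,-3.4,0,0,0,0,10,0.7,-3.4,0,0,0,0,10,0,0,0,0,0,0,10])

```text
time_s: 20.72
tcp_pos: [541.0, 39.2, 105.7]
ee_rot: [[0.964, -0.23, -0.133], [-0.266, -0.834, -0.484], [0.0, 0.502, -0.865]]
ft_force: [-3.9, -3.2, 2.7]
grip_width: 0.27
```

```bash
python3 b.py; python3 - <<'E'
from h import *
import json
c=cams.calibration('wrist');w=cams.read_camera('wrist')[:,:,::-1];cv2.imwrite('pics/w19.png',w);crop(w,290,60,640,320,2.2,'c14.png')
json.dump({k:np.asarray(v).tolist() for k,v in c.items()},open('w19.json','w'))
E
```

```text
20.73 bed [  40.2 -137.    24.7] Fbed [ 4.9 -2.9  0.3] M [-0.45  0.87 -0.36] g 25.4
theta 105.0 r 80.9 Frad 1.6 Ftan -5.4
```

View pics/c14.png

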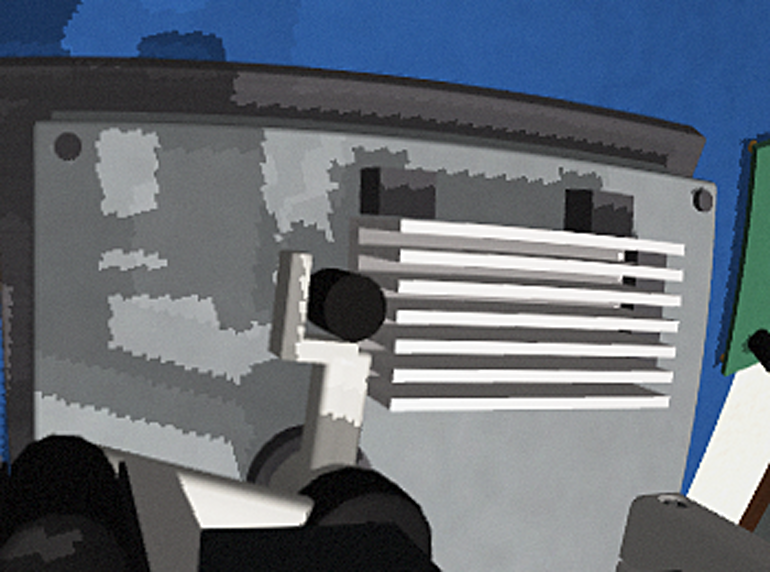

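```bash
python3 - <<'E'
from h import *
import json
c=json.load(open('w19.json'));c={k:(np.array(v) if isinstance(v,list) else v) for k,v in c.items()}
O,R=H();q=lambda u,v:(290+u/2.2-.27,60+v/2.2-.27)
f=lambda p,h:bed(onplane('wrist',q(*p),wld((0,0,h)),R[:,2],c)).round(1)[:2]
for p in [(400,222),(685,245),(391,405),(668,402)]: print('fin',f(p,40),f(p,42))
for h in (10,20,30,40): print('roller disc',h,f((357,308),h))
print('stop',f((435,222),16), f((360,215),0),'stop2',f((632,240),16))
w=cv2.imread('pics/w19.png')
for h,col in ((25,(0,0,255)),(40,(0,255,0))):
  for ph in (85,90,95,100,105):
    a=np.radians(ph);u,v=proj('wrist',wld((60.2-60*np.sin(a),-58.5-60*np.cos(a),h)),c);cv2.circle(w,(round(u),round(v)),1,col,-1)
  u,v=proj('wrist',wld((60.2,-58.5,h)),c);cv2.circle(w,(round(u),round(v)),2,col,-1)
crop(w,380,140,520,320,4,'c15.png')
E
```

```text
fin [-23.3 -49.6] [-23.3 -50.5]
fin [-24.   51.4] [-24.   49.5]
fin [ 24.9 -49. ] [ 24.4 -49.9]
fin [24.6 51. ] [24.1 49.1]
roller disc 10 [  2.9 -49.4]
roller disc 20 [  1.7 -53.2]
roller disc 30 [  0.5 -56.9]
roller disc 40 [ -0.7 -60.7]
stop [-23.8 -27.8] [-24.5 -45.9] stop2 [-23.6  48.4]
```

View pics/c15.png

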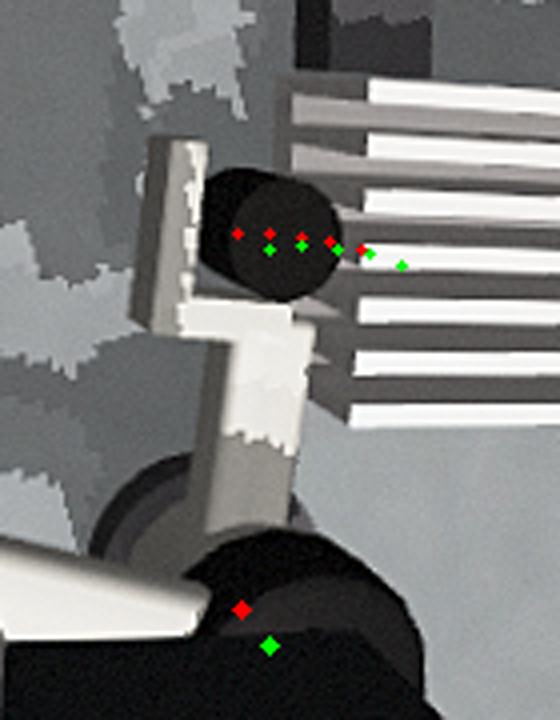

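```bash
python3 - <<'E'
from h import *
import json
c=json.load(open('w19.json'));c={k:(np.array(v) if isinstance(v,list) else v) for k,v in c.items()}
O,R=H()
P={14:(81.5,-137.3,24.9),15:(68.9,-139.4,24.7),16:(60.6,-139.7,24.7),17:(54,-139.5,24.8),18:(46.9,-138.5,24.8),19:(40.2,-137,24.7)}
rows=[]
for k,b in P.items():
    cc=dict(c);cc['position']=c['position']+R@(np.array(b)-P[19])
    im=cv2.imread(f'pics/w{k}.png');
    u,v=proj('wrist',wld((5,-55,32)),cc);u,v=int(u),int(v)
    t=im[v-40:v+40,u-60:u+50].copy();rows.append(cv2.resize(t,None,fx=2.4,fy=2.4,interpolation=cv2.INTER_CUBIC)); 
    print(k,u-60,v-40)
cv2.imwrite('pics/c16.png',np.vstack([np.hstack(rows[:3]),np.hstack(rows[3:])]))
E
```

```text
14 398 97
15 401 119
16 401 133
17 400 144
18 398 156
19 395 167
```

View pics/c16.png

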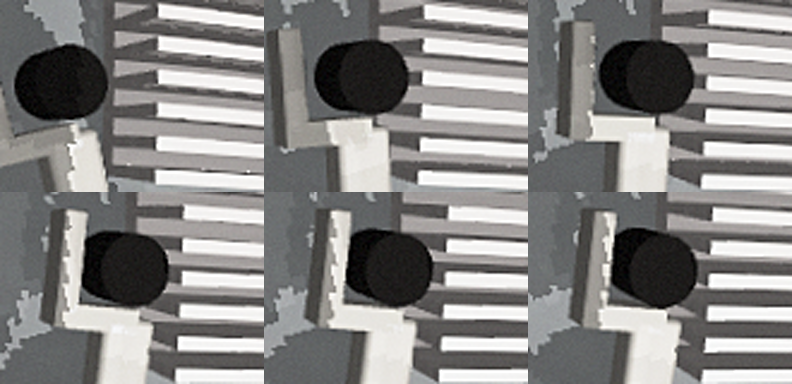

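Call:
apply_moves(deltas=[1,-3.4,0,0,0,0,10,1.1,-3.3,0,0,0,0,10])

```text
time_s: 21.02
tcp_pos: [544.4, 44.1, 102.5]
ee_rot: [[0.964, -0.23, -0.134], [-0.266, -0.834, -0.484], [0.0, 0.502, -0.865]]
ft_force: [-5.0, -3.6, 2.8]
grip_width: 0.269
```

```bash
python3 b.py
```

```text
21.02 bed [  33.7 -134.9   24.8] Fbed [ 5.5 -3.9  0. ] M [-0.92  1.24 -0.5 ] g 25.3
theta 109.8 r 80.8 Frad 1.8 Ftan -6.5
```

Call:
apply_moves(deltas=[1.3,-3.2,0,0,0,0,10,1.3,-3.2,0,0,0,0,10])

```text
time_s: 21.28
tcp_pos: [548.4, 48.7, 99.2]
ee_rot: [[0.964, -0.23, -0.134], [-0.266, -0.834, -0.484], [-0.0, 0.502, -0.865]]
ft_force: [-5.0, -4.6, 3.4]
grip_width: 0.271
```

```bash
python3 b.py; python3 - <<'E'
from h import *
import json
c=cams.calibration('wrist');w=cams.read_camera('wrist')[:,:,::-1];cv2.imwrite('pics/w20.png',w)
w0=cv2.imread('pics/w19.png');u0,v0=proj('wrist',wld((5,-55,32)),{k:(np.array(v) if isinstance(v,list) else v) for k,v in json.load(open('w19.json')).items()});u,v=proj('wrist',wld((5,-55,32)),c)
f=lambda im,u,v:cv2.resize(im[int(v)-55:int(v)+90,int(u)-75:int(u)+55],None,fx=3,fy=3,interpolation=cv2.INTER_CUBIC)
cv2.imwrite('pics/c17.png',np.hstack([f(w0,u0,v0),f(w,u,v)]))
E
```

```text
21.27 bed [  27.2 -132.3   24.7] Fbed [ 6.7 -3.6  0. ] M [-0.94  1.14 -0.56] g 25.5
theta 114.8 r 80.9 Frad 0.5 Ftan -7.6
```

View pics/c17.png

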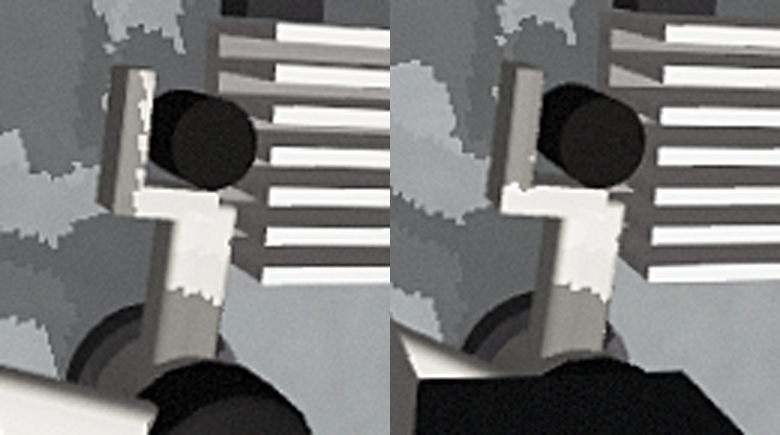

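View pics/w20.png

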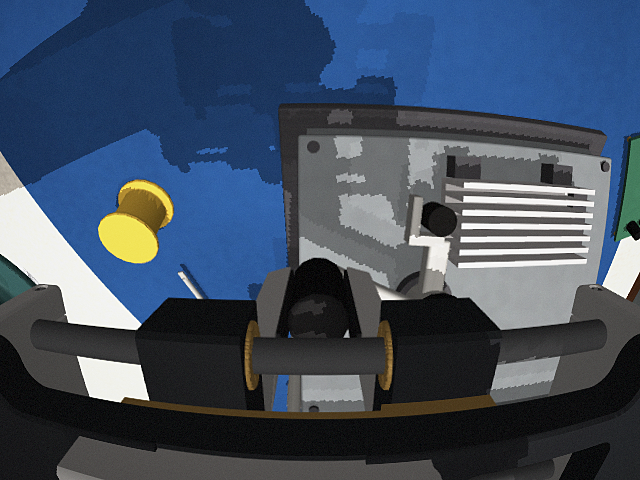

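Call:
apply_moves(deltas=[0,0,0,0,0,0,50,0,0,0,0,0,0,50,0,0,0,0,0,0,50,0,0,-10,0,0,0,50,0,0,-20,0,0,0,50,0,0,-30,0,0,0,50,0,0,-30,0,0,0,50,0,0,-30,0,0,0,50])

```text
time_s: 22.32
tcp_pos: [565.1, 108.0, 204.7]
ee_rot: [[0.964, -0.23, -0.131], [-0.265, -0.834, -0.483], [0.001, 0.501, -0.866]]
ft_force: [-0.6, 0.2, -0.2]
grip_width: 0.529
```

Call:
apply_moves(deltas=[0,-10,-25,0,0,0,50,0,-10,-20,0,0,0,50,0,0,0,0,0,0,50,0,0,0,0,0,0,50])

```text
time_s: 22.82
tcp_pos: [575.2, 144.8, 231.9]
ee_rot: [[0.964, -0.231, -0.133], [-0.266, -0.834, -0.484], [0.001, 0.501, -0.865]]
ft_force: [-0.9, 0.2, -0.2]
grip_width: 0.534
```

```bash
python3 b.py; python3 - <<'E'
from h import *
import json
c=cams.calibration('wrist');w=cams.read_camera('wrist')[:,:,::-1];cv2.imwrite('pics/w21.png',w)
json.dump({k:np.asarray(v).tolist() for k,v in c.items()},open('w21.json','w'))
E
```

```text
22.82 bed [   7.3 -131.6  189.5] Fbed [-0.  -1.  -0.2] M [ 0.34 -0.02  0.02] g 50.2
theta 126.5 r 90.5 Frad 0.8 Ftan -0.5
```

View pics/w21.png

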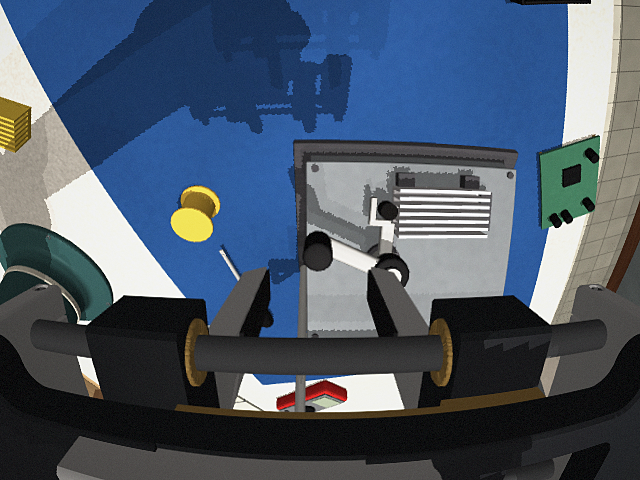

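```bash
python3 - <<'E'
from h import *
O,R=H();c=cams.calibration('wrist')
w=cv2.imread('pics/w21.png');crop(w,290,140,530,300,3.3,'c18.png')
f=lambda px,h:bed(onplane('wrist',px,wld((0,0,h)),R[:,2],c)).round(1)[:2]
C=f((396.5,270.5),65);K=f((317,248.5),107)
print('cap',C,'knob',K,'lever angle',np.degrees(np.arctan2(-(K-C)[1],(K-C)[0])),np.hypot(*(K-C)))
for h in (25,32,40):
  r=f((387.5,211),h);print(h,r,np.degrees(np.arctan2(C[0]-r[0],C[1]-r[1])),np.hypot(*(C-r)))
E
```

```text
cap [ 53.2 -55. ] knob [  19.8 -131.9] lever angle 113.47676674058386 83.8401455151409
25 [  1.2 -58.7] 85.93004422264538 52.13146842359229
32 [  0.1 -60. ] 84.62077801196348 53.3348853940833
40 [ -1.2 -61.6] 83.08248217178749 54.79890509855102
```

View pics/c18.png

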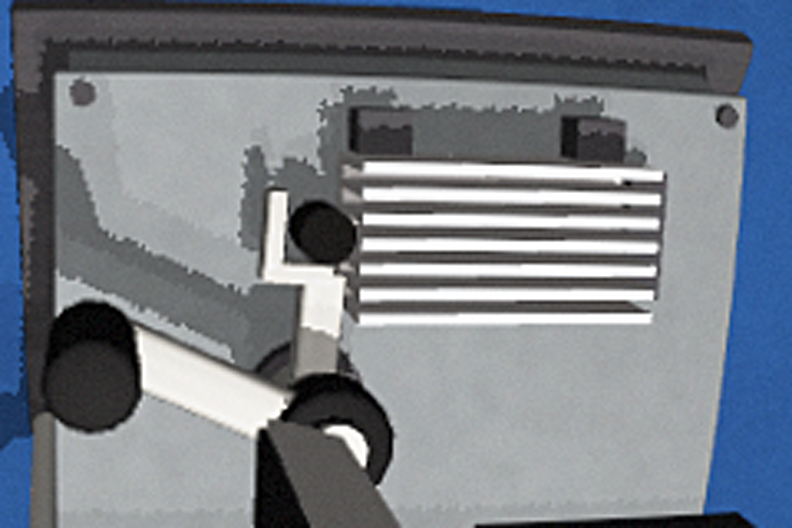

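```bash
python3 - <<'E'
from h import *
O,R=H();c=cams.calibration('wrist')
f=lambda px,h:bed(onplane('wrist',px,wld((0,0,h)),R[:,2],c)).round(1)[:2]
q=lambda u,v:(290+u/3.3-.35,140+v/3.3-.35)
C=np.array([60.2,-58.5]);K=f(q(93,387),107)
print('knob',K,'lever angle',np.degrees(np.arctan2(-(K-C)[1],(K-C)[0])),np.hypot(*(K-C)))
for h in (25,32,40):
  r=f(q(324,232),h);print(h,r,np.degrees(np.arctan2(C[0]-r[0],C[1]-r[1])),np.hypot(*(C-r)))
for p in [(366,162),(664,172),(358,325),(652,325)]: print('fin',f(q(*p),41))
crop(cams.read_camera('top')[:,:,::-1],270,110,390,240,5,'t21.png');cv2.imwrite('pics/s21.png',cams.read_camera('side')[:,:,::-1])
E
```

```text
knob [  27.  -131.2] lever angle 114.54481708191516 79.92202449888265
25 [  0.1 -58.4] 90.0953339877503 60.10008319461796
32 [ -1.  -59.7] 88.87669728592458 61.21176357531288
40 [ -2.2 -61.2] 87.5224011315543 62.45838614629744
fin [-23.8 -49. ]
fin [-23.4  51. ]
fin [ 26.5 -49.7]
fin [26.8 50.9]
```

View pics/t21.png

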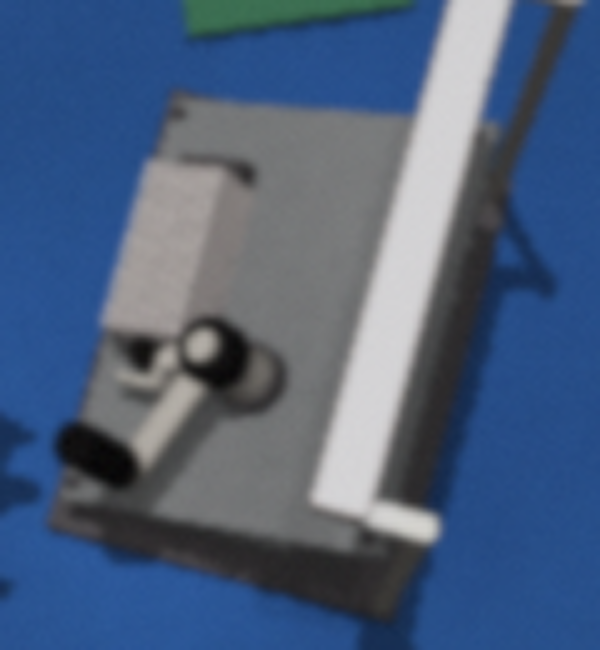

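View pics/s21.png

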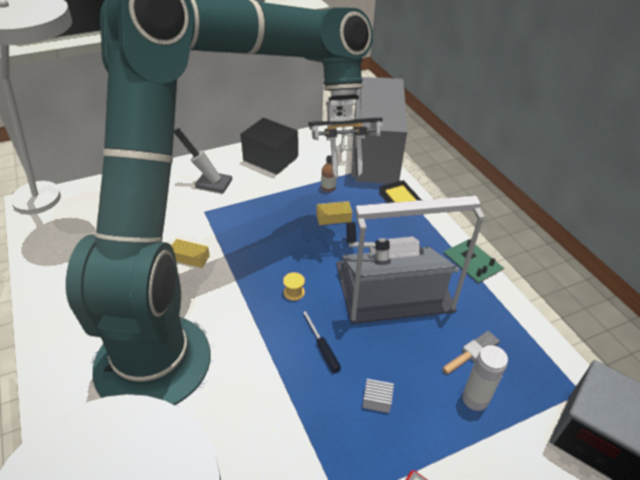

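```bash
python3 -c "
from station import ticket; print(ticket.close_job())"
```

```text
the job is handed in; nothing more can be done
None
```

The job is done and handed in at about 23 s of the 64 s allowed. No verdict was reported.

**Heat sink:** The long heat sink lies flat on the sloping face against both lower stops, and the clamp arm pushed it home against the side stop. In the last wrist view it spans about y = −49.5 to +51 mm in the holder's frame, parallel to the lower stops, with the roller on its right end.

**Clamp handle:** I turned the handle clockwise until it slipped. The lever stands at about 114° and the arm stopped at about 90 to 95°, so the slip is about 0.35 to 0.44 rad, inside the 0.1 to 0.785 window. The force at the knob was about 4 N while the arm turned and rose to 7.6 N as it slipped.

**Release:** The gripper let go and backed well clear, with the force reading near zero. In the last side view the bystanders it shows look undisturbed.

**What failed or disagreed:**
- **First grasp:** The first grasp missed, because the visible fingertips end about 35 mm short of the stated TCP. The fingers closed just above the fins, and the sink did not move. I re-gripped lower, allowing for that offset.
- **Holder position:** The face turned out about 2 mm higher than the camera fit said, and the fit was also up to about 2 mm off along y. Contact forces and later views corrected for this.
- **Slip force:** With the arm already still in the pictures, the force read only about 5 N while holding. It reached 7.6 N only while moving, so the slip figure rests on the lever and arm angles rather than on the force.

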